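# Fetch the control vial from behind the reagent bottles

## Robot

A 6-joint arm with a two-finger parallel gripper is mounted at the origin on the work surface. World frame = base frame: x ahead of the robot, y to its left, z up, the work surface at z = 0. Lengths are in m, angles in rad, forces in N, time in s.
With the tool pointing down it reaches from about 0.3 to 0.875 m from the base axis. Payload 6.4 kg.
Tool frame: the origin (TCP) lies on the centre line of the jaws, within the pads' length; the fingertips stand 17 mm ahead of it and the grasp point (between the pads) lies 2 mm behind it (manip.tip_extent is the distance from the TCP to the fingertips, in m); z points along the fingers, y is the direction in which the jaws open and shut (so a half turn about z gives the same grasp; the last joint's range is limited). The gripper opens to 88 mm and grips with 3 to 60 N. Pads are 18 mm wide; open, the fingers measure 123 mm over their backs; the gripper's body (75 mm by 187 mm) begins 45 mm behind the grasp point.
Start: joints at [-1.553, 0.181, 1.607, -0, 1.354, -0.206], TCP at [0.128, -0.561, 0.256] pointing down, gripper open.
Joint ranges: [-2.99, 2.99], [-0.89, 2.07], [0.3, 2.58], [-1.14, 4.28], [0, 2.63], [-3.12, 3.12]. Speed limits (rad/s): [2.57, 2.57, 3.01, 3.14, 3.14, 3.14].

## Interface

Orientations are given as a unit quaternion [w, x, y, z].
In Python, from bench import state, eyes, sign_off, manip gives the robot as it stands.
- The arm moves only by the shell command python3 -m inch 'ROWS' [FORCE]. ROWS is JSON, a list of rows, each a list of 5 numbers: the closure, from 0 (fully open) to 1 (shut), then the shift along the tool's x, y, z scaled (see below), then the turn about the tool's z scaled (see below). In form: [[claw, tx, ty, tz, twist], ...]. A call has 1 to 12 rows; each row is the pose to reach, as a shift and turn from the pose commanded when the call began, along the tool's axes at that moment; what a row does not reach only later rows make up. The controller multiplies each number of a shift by 100 mm and each number of a turn by pi/2 rad. A row lasts 1/12 s, in which the tool goes at most 41.7 mm and 7.16 degrees, less where a joint would pass 70% of its speed; a pose out of reach is approached as far as the arm can. A call with a number of a shift or a turn outside -1 to 1 is refused whole. A call with a gripper value outside its range is refused whole. The fingers move at their own pace and stop on an object; FORCE is the grip in N (left out, the last holds). Time passes only in rows, so rows that repeat a pose let the fingers close. It gives the time, the measured TCP pose, the force and the opening at its end, in the units of the state.
- state(): the state, without advancing time (a new reading comes with each control period).
- eyes.snapshot(name): name is "scene" or "top"; returns a dict with "pixels" (420x560x3 uint8, blue, green, red), "fx", "fy", "cx", "cy" (pixels), "extrinsics" (4x4, takes a point from camera to world coordinates). Camera axes: x right, y down, z forward; pixel columns grow to the right and rows downward; lengths in m; the calibration is good to about 2 mm. A picture is of the moment at which its call begins. There is no depth.
- sign_off(): hands the job in, once; it reports no verdict.
The state is a dict: "time_s": time; "joint_pos": joint angles; "qvel": joint speeds; "effort": joint torques, N m; "ee_pos": TCP position; "eef_rot": TCP orientation; "force": force on the tool from outside, world axes, zero at the start; "torque": the same for the moment, N m; "grip_width": finger opening in m.
Only numpy, scipy, OpenCV 4.12 (cv2) and the standard library are available. Lean on these libraries where they do the work, as an engineer would, in place of code of your own. Each camera call takes 0.05 s, during which the arm holds its last target.

## Task

The green-capped control vial stands in the reagent rack behind three dropper bottles: first clear all three bottles to the empty steel tray, then set the green-capped vial upright in the middle of the mixer's round black pad while the bottles wait in the tray. After that put each bottle back upright in the middle of the plate of its own colour in the rack. Tip nothing over and leave the orange-capped vial where it stands.

Things in the scene. Friction and masses are not known exactly. Their poses are not given: they have to be found in the camera images.
- blue_bottle: blue reagent bottle: white round dropper bottle with a blue cap and a blue band, 95 mm tall; straight body 34 mm in diameter up to 66 mm, then a cap 26 mm wide narrowing to the top. Loose, about 60 g. Origin: centre of its underside, z up. At the start it stands on the plate of its own colour
- yellow_bottle: yellow reagent bottle: white round dropper bottle with a yellow cap and a yellow band, 95 mm tall; straight body 34 mm in diameter up to 66 mm, then a cap 26 mm wide narrowing to the top. Loose, about 60 g. Origin: centre of its underside, z up. At the start it stands on the plate of its own colour
- red_bottle: red reagent bottle: white round dropper bottle with a red cap and a red band, 95 mm tall; straight body 34 mm in diameter up to 66 mm, then a cap 26 mm wide narrowing to the top. Loose, about 60 g. Origin: centre of its underside, z up. At the start it stands on the plate of its own colour
- blue_plate: blue square plate, 54 x 54 x 3 mm, fixed to the floor of the rack: home of the blue bottle. Origin: centre of its underside (the bottle stands 3 mm higher), axes parallel to the rack's: x from the open front to the back wall, y along the row. The three plates lie in one row, 62 mm apart, in any order
- yellow_plate: yellow square plate, 54 x 54 x 3 mm, fixed to the floor of the rack: home of the yellow bottle. Origin: centre of its underside (the bottle stands 3 mm higher), axes parallel to the rack's: x from the open front to the back wall, y along the row. The three plates lie in one row, 62 mm apart, in any order
- red_plate: red square plate, 54 x 54 x 3 mm, fixed to the floor of the rack: home of the red bottle. Origin: centre of its underside (the bottle stands 3 mm higher), axes parallel to the rack's: x from the open front to the back wall, y along the row. The three plates lie in one row, 62 mm apart, in any order
- green_vial: clear glass vial, red contents, a green screw cap, 26 mm in diameter, 36 mm tall, about 30 g. Origin: centre of its underside. Stands on the rack floor 5 mm above the desk, about 50 mm behind (+x of the plates) the bottle row, 35 mm clear of the rack's 35 mm high back wall; the vials are about 70 mm apart along y, in either order. The bottles leave a gripper no room. This is the one to fetch
- orange_vial: clear glass vial, red contents, an orange screw cap, 26 mm in diameter, 36 mm tall, about 30 g. Origin: centre of its underside. Stands on the rack floor 5 mm above the desk, about 50 mm behind (+x of the plates) the bottle row, 35 mm clear of the rack's 35 mm high back wall; the vials are about 70 mm apart along y, in either order. The bottles leave a gripper no room. It stays where it is
- tray: shallow bare steel tray, the side area: outside 264 (its x) x 114 (its y) mm, rim 2 mm thick and 10 mm high, inner floor 2 mm above the desk. Fixed. Origin: centre of its underside. Stands left or right of the rack
- mixer: small grey bench mixer, 130 (x) x 120 (y) x 40 mm, with a round black rubber pad 56 mm in diameter over its centre; the pad's flat top is 55 mm above the desk and does not move. Fixed. Origin: centre of its underside, below the pad's centre. Stands on the other side of the rack from the tray

How it is judged:
On the way, in this order (a step that is already met when the one before it is completed fails the run):
1. all three bottles stand upright in the steel tray, let go (x of blue_bottle in the frame of tray between -0.117 and 0.117 m and y of blue_bottle in the frame of tray between -0.042 and 0.042 m and z of each of blue_bottle, yellow_bottle, red_bottle in the frame of tray below 0.008 m and angle between each of blue_bottle, yellow_bottle, red_bottle's own z axis and vertical below 0.12 rad and x of yellow_bottle in the frame of tray between -0.117 and 0.117 m and y of yellow_bottle in the frame of tray between -0.042 and 0.042 m and x of red_bottle in the frame of tray between -0.117 and 0.117 m and y of red_bottle in the frame of tray between -0.042 and 0.042 m and contact force between each of blue_bottle, yellow_bottle, red_bottle and the fingers below 0.2 N), for 0.2 s.
2. the green-capped vial stands released in the middle of the mixer's pad, with all three bottles still in the tray (horizontal distance between green_vial and mixer below 0.015 m and z of green_vial in the frame of mixer between 0.05 and 0.06 m and angle between each of green_vial, blue_bottle, yellow_bottle, red_bottle's own z axis and vertical below 0.12 rad and contact force between green_vial and the fingers below 0.2 N and linear speed of green_vial below 0.02 m/s and x of blue_bottle in the frame of tray between -0.117 and 0.117 m and y of blue_bottle in the frame of tray between -0.042 and 0.042 m and z of each of blue_bottle, yellow_bottle, red_bottle in the frame of tray below 0.008 m and x of yellow_bottle in the frame of tray between -0.117 and 0.117 m and y of yellow_bottle in the frame of tray between -0.042 and 0.042 m and x of red_bottle in the frame of tray between -0.117 and 0.117 m and y of red_bottle in the frame of tray between -0.042 and 0.042 m), for 0.2 s.
At the end, for the whole second after the job is handed in: The green-capped vial stands upright on the mixer's pad, within 15 mm of its centre; each bottle stands upright (within 0.12 rad) on the plate of its own colour, within 14 mm of its centre; the orange-capped vial stands within 12 mm of where it was; all are released and at rest (horizontal distance between green_vial and mixer below 0.015 m and z of green_vial in the frame of mixer between 0.05 and 0.06 m and angle between each of green_vial, blue_bottle, yellow_bottle, red_bottle, orange_vial's own z axis and vertical below 0.12 rad and contact force between each of green_vial, blue_bottle, yellow_bottle, red_bottle and the fingers below 0.2 N and linear speed of each of green_vial, blue_bottle, yellow_bottle, red_bottle, orange_vial below 0.02 m/s and horizontal distance between blue_bottle and blue_plate below 0.014 m and z of blue_bottle in the frame of blue_plate below 0.007 m and horizontal distance between yellow_bottle and yellow_plate below 0.014 m and z of yellow_bottle in the frame of yellow_plate below 0.007 m and horizontal distance between red_bottle and red_plate below 0.014 m and z of red_bottle in the frame of red_plate below 0.007 m and distance of orange_vial from where it was at the start of the episode below 0.012 m); the robot touches nothing.
It fails at once if a bottle or vial is tipped over (leans more than 0.7 rad) (angle between any of blue_bottle, yellow_bottle, red_bottle, green_vial, orange_vial's own z axis and vertical above 0.7 rad).
It fails at once if the orange-capped vial is moved by more than 20 mm (distance of orange_vial from where it was at the start of the episode above 0.02 m).
It also fails if it takes over 141 s, if anything falls off the work surface, if the arm or the gripper's body presses on something with over 40 N, if the wrist force passes 120 N, or if a joint passes its speed limit or range.

## Working session

There is one attempt and no reset: what is moved stays moved. The work goes in short steps, Python scripts to look and compute and a shell command to move; the robot and the scene stay as the last step left them, time stands still between calls to the robot, and variables do not carry over. Pictures are saved under pics/ and viewed, and the job is handed in when it is done.

```bash
ls; mkdir -p pics; python3 - <<'E'
from bench import state, eyes, manip
import cv2
print(state())
for n in("scene","top"):
    s=eyes.snapshot(n); cv2.imwrite(f"pics/{n}0.png",s["pixels"]); print(n,{k:v for k,v in s.items() if k!="pixels"})
print(manip.tip_extent, dir(manip))
E
```

```text
pics
{'time_s': 0.0, 'joint_pos': array([-1.55331377e+00,  1.81531275e-01,  1.60801001e+00, -2.58787258e-05,
        1.35381865e+00, -2.06331358e-01]), 'qvel': array([3.36447895e-04, 2.30568706e-03, 6.09105041e-04, 1.30867588e-03,
       2.75402788e-06, 1.59285176e-03]), 'effort': array([-4.98307254e-04, -4.33870912e+01, -3.41851187e+01,  7.02923583e-02,
        3.87923489e-02, -1.46717357e-04]), 'ee_pos': array([ 0.12760409, -0.56013113,  0.25481465]), 'eef_rot': array([-8.80896839e-04,  9.93744248e-01,  1.11676269e-01,  7.07362128e-05]), 'force': array([0.84822946, 0.35623317, 0.06948506]), 'torque': array([-0.0498599 ,  0.01975391,  0.00708402]), 'grip_width': 0.08821113786197135}
scene {'fx': 423.1433839376073, 'fy': 423.1433839376073, 'cx': 272.52073262540335, 'cy': 208.15328692243057, 'extrinsics': array([[ 3.78844331e-01,  6.42777228e-01, -6.65818600e-01,
         1.15044090e+00],
       [ 9.25460305e-01, -2.63471467e-01,  2.72224191e-01,
        -2.32959002e-01],
       [-4.44692471e-04, -7.19319276e-01, -6.94679481e-01,
         6.63000592e-01],
       [ 0.00000000e+00,  0.00000000e+00,  0.00000000e+00,
         1.00000000e+00]])}
top {'fx': 500.4846255340519, 'fy': 500.4846255340519, 'cx': 274.9210541437764, 'cy': 214.1374636425694, 'extrinsics': array([[ 0.01447936, -0.99613253,  0.08666221,  0.45947984],
       [-0.99985951, -0.01369234,  0.00966898, -0.00265819],
       [-0.00844497, -0.08679004, -0.99619083,  1.00732459],
       [ 0.        ,  0.        ,  0.        ,  1.        ]])}
0.017 ['PlanningError', '__class__', '__delattr__', '__dict__', '__dir__', '__doc__', '__eq__', '__format__', '__ge__', '__getattribute__', '__getstate__', '__gt__', '__hash__', '__init__', '__init_subclass__', '__le__', '__lt__', '__module__', '__ne__', '__new__', '__reduce__', '__reduce_ex__', '__repr__', '__setattr__', '__sizeof__', '__str__', '__subclasshook__', '__weakref__', 'tip_extent']
```

View pics/scene0.png

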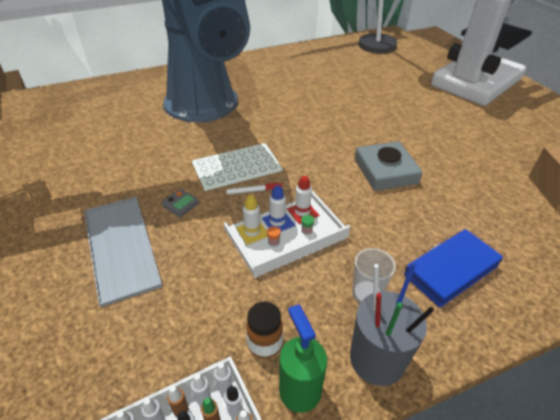

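View pics/top0.png

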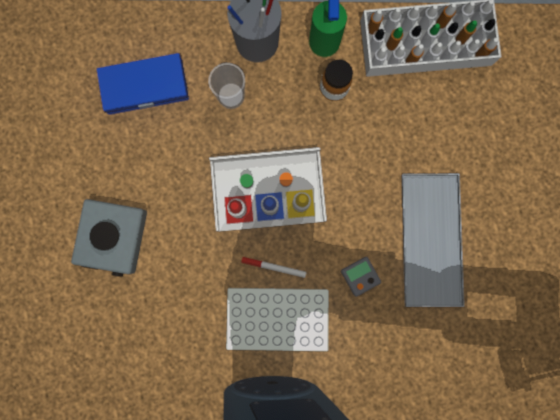

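```bash
python3 - <<'E'
import cv2
i=cv2.imread("pics/top0.png"); cv2.imwrite("pics/topc1.png",cv2.resize(i[90:240,170:370],None,fx=4,fy=4,interpolation=cv2.INTER_CUBIC))
cv2.imwrite("pics/topc2.png",cv2.resize(i[90:290,0:200],None,fx=3,fy=3,interpolation=cv2.INTER_CUBIC))
cv2.imwrite("pics/topc3.png",cv2.resize(i[90:290,360:560],None,fx=3,fy=3,interpolation=cv2.INTER_CUBIC))
E
```

```text
(no output)
```

View pics/topc1.png

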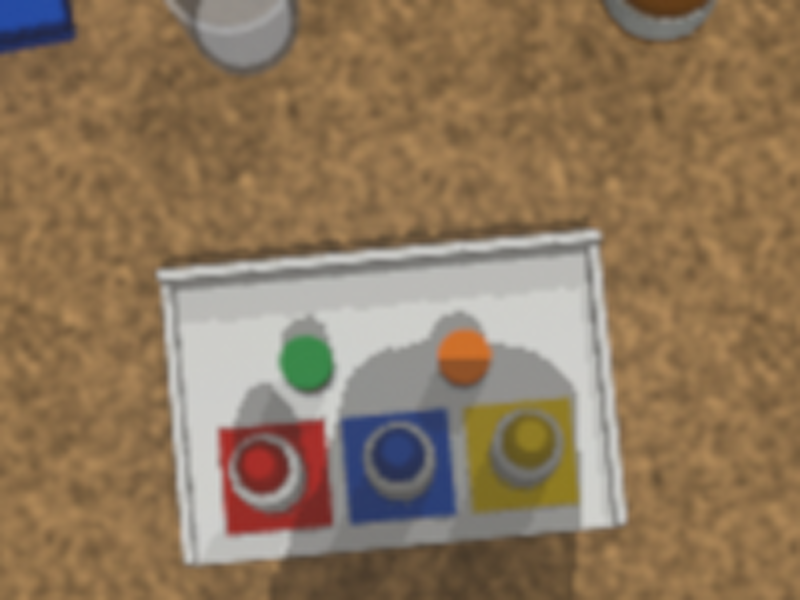

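View pics/topc2.png

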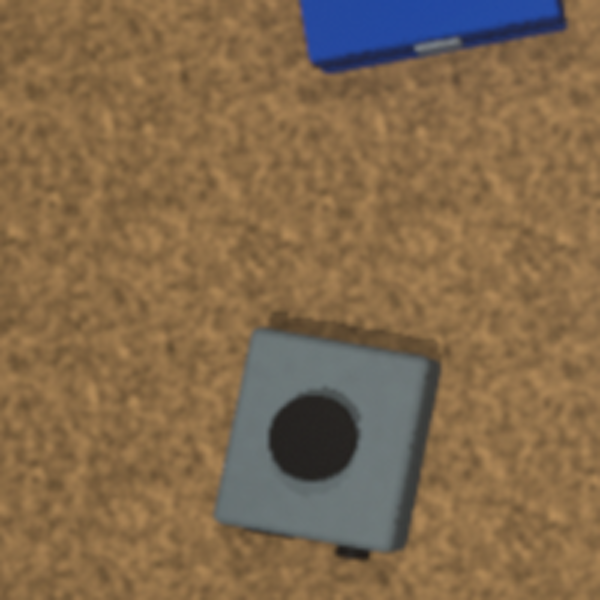

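View pics/topc3.png

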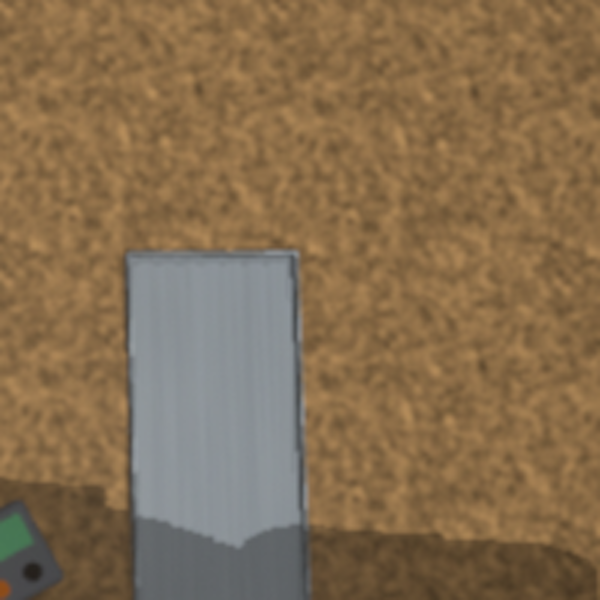

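```bash
python3 - <<'E'
import cv2
i=cv2.imread("pics/scene0.png"); cv2.imwrite("pics/scc1.png",cv2.resize(i[165:280,215:355],None,fx=5,fy=5,interpolation=cv2.INTER_CUBIC))
cv2.imwrite("pics/scc2.png",cv2.resize(i[130:200,340:440],None,fx=6,fy=6,interpolation=cv2.INTER_CUBIC))
cv2.imwrite("pics/scc3.png",cv2.resize(i[185:315,70:180],None,fx=4.5,fy=4.5,interpolation=cv2.INTER_CUBIC))
E
```

```text
(no output)
```

View pics/scc1.png

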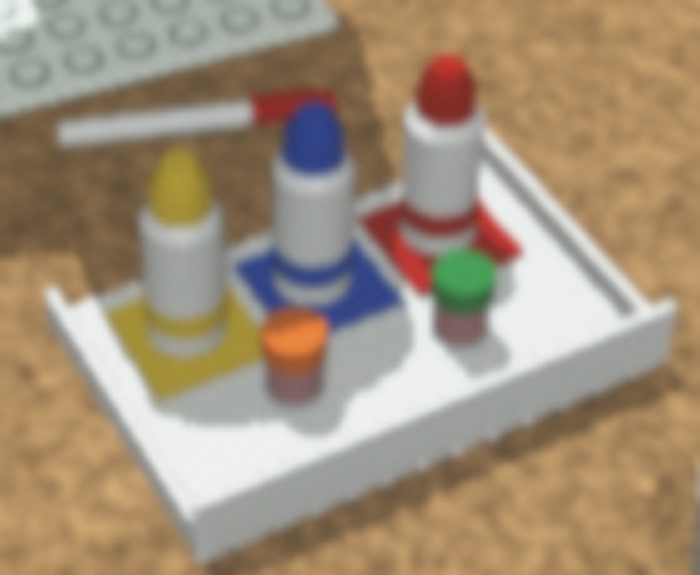

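View pics/scc2.png

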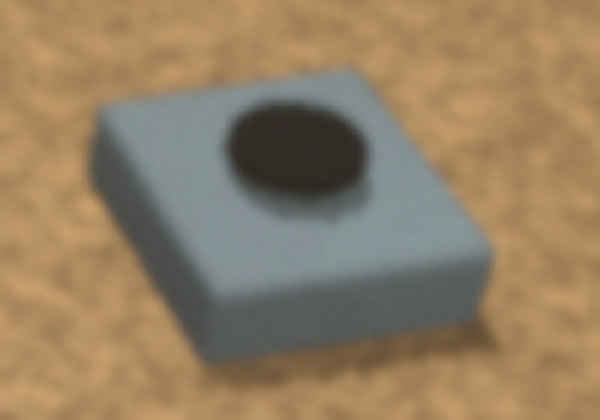

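View pics/scc3.png

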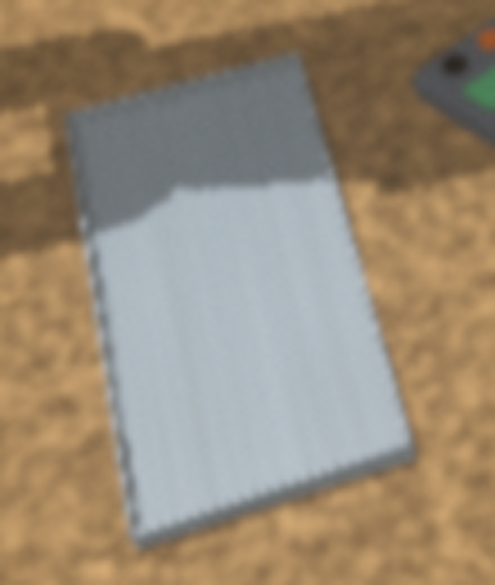

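The pictures show yellow, blue and red bottles on their plates (top view about (302,201), (270,205), (236,207)). The green vial cap is at (246,180), behind the red/blue gap, and the orange one at (286,179). The mixer pad is at (104,236) and the tray spans (402–463, 174–306). Next I triangulate these.

```bash
cat > h.py <<'E'
import numpy as np, pickle, os
from scipy.optimize import least_squares
if not os.path.exists('cal.pkl'):
    from bench import eyes
    C={}
    for n in("scene","top"):
        s=eyes.snapshot(n); s.pop("pixels"); C[n]=s
    pickle.dump(C,open('cal.pkl','wb'))
C=pickle.load(open('cal.pkl','rb'))
def ray(n,p):
    c=C[n];E=c["extrinsics"];d=E[:3,:3]@np.array([(p[0]-c["cx"])/c["fx"],(p[1]-c["cy"])/c["fy"],1]);return E[:3,3],d/np.linalg.norm(d)
def proj(n,X):
    c=C[n];E=c["extrinsics"];q=E[:3,:3].T@(np.array(X)-E[:3,3]);return np.array([c["cx"]+c["fx"]*q[0]/q[2],c["cy"]+c["fy"]*q[1]/q[2]])
def atz(n,p,z):
    o,d=ray(n,p);return (o+d*(z-o[2])/d[2]).round(4)
def tri(ps,pt):
    (a,u),(b,v)=ray("scene",ps),ray("top",pt)
    t=np.linalg.lstsq(np.c_[u,-v],b-a,rcond=None)[0]
    P,Q=a+u*t[0],b+v*t[1]
    return ((P+Q)/2).round(4),"gap %.4f"%np.linalg.norm(P-Q)
def cr(u,v,x0,y0,k): return (x0+(u+.5)/k-.5,y0+(v+.5)/k-.5)
E
python3 - <<'E'
from h import *
T=lambda u,v:cr(u,v,170,90,4); S=lambda u,v:cr(u,v,215,165,5)
P={'red':[(220,428),(323,420),(333,524),(228,534)],'blue':[(342,417),(446,408),(457,514),(350,524)],'yellow':[(464,406),(571,397),(580,503),(475,512)]}
for k,v in P.items():
    w=np.array([atz("top",T(*q),.008) for q in v]); print(k,'plate',w.mean(0),'size',np.linalg.norm(w[0]-w[1]),np.linalg.norm(w[1]-w[2]),'edge yaw',np.degrees(np.arctan2(*(w[0]-w[3])[[1,0]])),np.degrees(np.arctan2(*(w[1]-w[2])[[1,0]])))
print('blue plate left corner tri',tri(S(236,265),T(350,524)),tri(S(400,300),T(446,408)))
print('yel plate',tri(S(108,310),T(475,512))) 
for k,s,t in [('red',(446,60),(261,463)),('blue',(314,106),(397,453)),('yellow',(178,153),(530,437))]: print(k,'tip',tri(S(*s),T(*t)))
for k,t in [('red',(266,472)),('blue',(399,461)),('yellow',(527,448))]: print(k,'ring@.074',atz("top",T(*t),.074))
for k,s,t in [('green',(463,271),(306,362)),('orange',(295,328),(464,357))]: print(k,'cap',tri(S(*s),T(*t)),atz("top",T(*t),.041))
m=cr(313,437,0,90,3);ms=cr(297,149,340,130,6)
print('pad',tri(ms,m),atz("top",m,.055))
t4=[cr(127,254,360,90,3),cr(298,252,360,90,3),(463,306),(406,306)]
s4=[cr(138,545,70,185,4.5),cr(413,450,70,185,4.5),cr(298,50,70,185,4.5),cr(68,115,70,185,4.5)]
print(t4)
for q in t4: print('tray top',atz("top",q,.01))
# pair: robot-side etc
for q in s4: print('tray sc',atz("scene",q,.01))
E
```

```text
red plate [0.556325 0.080075 0.008   ] size 0.05201278688937941 0.052643043225102305 edge yaw 5.668096739200716 6.544518182375364
blue plate [0.562575 0.01855  0.008   ] size 0.05255787286411047 0.053758720222862454 edge yaw 5.299839990450819 6.62266659538101
yellow plate [ 0.569125 -0.043475  0.008   ] size 0.0540604291510898 0.05372392390732456 edge yaw 6.622666595381012 5.233050930542326
blue plate left corner tri (array([ 0.5276,  0.0208, -0.0123]), 'gap 0.0470') (array([0.5985, 0.0167, 0.0305]), 'gap 0.0468')
yel plate (array([ 0.5352, -0.0426, -0.0096]), 'gap 0.0462')
red tip (array([0.5533, 0.0798, 0.1049]), 'gap 0.0018')
blue tip (array([0.5588, 0.0184, 0.1046]), 'gap 0.0022')
yellow tip (array([ 0.5665, -0.0421,  0.1065]), 'gap 0.0014')
red ring@.074 [0.5519 0.0793 0.074 ]
blue ring@.074 [0.558  0.0171 0.074 ]
yellow ring@.074 [ 0.5649 -0.0429  0.074 ]
green cap (array([0.6098, 0.0646, 0.0402]), 'gap 0.0015') [0.6094 0.0639 0.041 ]
orange cap (array([ 0.6133, -0.0122,  0.0405]), 'gap 0.0021') [ 0.6128 -0.0131  0.041 ]
pad (array([0.4979, 0.3347, 0.0508]), 'gap 0.0021') [0.4972 0.3322 0.055 ]
[(402.0, 174.33333333333331), (459.0, 173.66666666666669), (463, 306), (406, 306)]
tray top [ 0.63   -0.2472  0.01  ]
tray top [ 0.6329 -0.3614  0.01  ]
tray top [ 0.3704 -0.3647  0.01  ]
tray top [ 0.3686 -0.2531  0.01  ]
tray sc [ 0.6405 -0.3584  0.01  ]
tray sc [ 0.6363 -0.2476  0.01  ]
tray sc [ 0.3678 -0.2514  0.01  ]
tray sc [ 0.373  -0.3637  0.01  ]
```

```bash
python3 - <<'E'
from h import *
T=lambda u,v:cr(u,v,170,90,4); S=lambda u,v:cr(u,v,215,165,5)
# scene left=front/-y corner -> top idx2 ; bottom=back/-y ->idx1 ; right=back/+y->idx0
print('red',tri(S(522,248),T(220,428)),tri(S(424,292),T(323,420)),tri(S(362,215),T(333,524)))
print('blue',tri(S(236,265),T(457,514)),tri(S(272,340),T(446,408)),tri(S(400,300),T(342,417)))
print('yel',tri(S(108,310),T(580,503)),tri(S(160,398),T(571,397)))
for k,s in [('red',(442,240)),('blue',(314,288)),('yel',(186,338))]: print(k,'base sc',atz("scene",S(*s),.008))
print('rack corners top',[atz("top",T(*q),.035) for q in [(160,272),(600,235)]],[atz("top",T(*q),.035) for q in [(190,560),(625,522)]])
print('tray tri',[tri(a,b) for a,b in zip([cr(413,450,70,185,4.5),cr(138,545,70,185,4.5),cr(68,115,70,185,4.5),cr(298,50,70,185,4.5)],[(402.0,174.3),(459,173.7),(463,306),(406,306)])])
c=np.array([.553,.0795]);s=np.array([.1276,-.560]);a=np.radians(5.9);d=c-s
print('d in rack-aligned tool axes',d@[np.cos(a),np.sin(a)],d@[np.sin(a),-np.cos(a)])
E
python3 -m inch '[[0.5,0,0,0,0.077]]'
```

```text
red (array([0.5805, 0.1092, 0.0098]), 'gap 0.0015') (array([0.5859, 0.0586, 0.0071]), 'gap 0.0033') (array([0.5333, 0.0525, 0.0085]), 'gap 0.0032')
blue (array([ 0.5392, -0.0098,  0.0063]), 'gap 0.0026') (array([ 0.5907, -0.0082,  0.0095]), 'gap 0.0072') (array([0.587 , 0.048 , 0.0076]), 'gap 0.0010')
yel (array([ 0.5455, -0.071 ,  0.0083]), 'gap 0.0032') (array([ 0.5991, -0.0665,  0.0064]), 'gap 0.0026')
red base sc [0.5612 0.0805 0.008 ]
blue base sc [0.567  0.0169 0.008 ]
yel base sc [ 0.5735 -0.0442  0.008 ]
rack corners top [array([0.6541, 0.1371, 0.035 ]), array([ 0.6754, -0.0795,  0.035 ])] [array([0.5123, 0.1189, 0.035 ]), array([ 0.5337, -0.0926,  0.035 ])]
tray tri [(array([ 0.6313, -0.2482,  0.0038]), 'gap 0.0011'), (array([ 0.6343, -0.3618,  0.003 ]), 'gap 0.0041'), (array([ 0.3703, -0.3648,  0.008 ]), 'gap 0.0013'), (array([ 0.3689, -0.252 ,  0.0112]), 'gap 0.0015')]
d in rack-aligned tool axes 0.48888240567709035 -0.5923845063971381
time_s: 0.28
ee_pos: [0.1276, -0.5604, 0.2553]
eef_rot: [-0.0, 0.999, 0.052, -0.0]
force: [-0.2, -0.2, 0.6]
grip_width: 0.0835
```

```bash
python3 -m inch '[[0.5,0.4,-0.4,0,0],[0.5,0.8,-1,0,0],[0.5,0.8,-1,0,0],[0.5,0.8,-1,0,0]]'
python3 -m inch '[[0.5,0.4,-0.4,0,0],[0.5,0.8,-1,0,0],[0.5,0.8,-1,0,0],[0.5,0.8,-1,0,0]]'
python3 -m inch '[[0.5,0.4,-0.4,0,0],[0.5,0.8,-1,0,0],[0.5,0.8,-1,0,0],[0.5,0.8,-1,0,0]]'
python3 -m inch '[[0.5,0.4,-0.4,0,0],[0.5,0.8,-1,0,0],[0.5,0.8,-1,0,0],[0.5,0.8,-1,0,0]]'
python3 -m inch '[[0.5,0.4,-0.4,0,0],[0.5,0.8,-1,0,0],[0.5,0.8,-1,0,0],[0.5,0.8,-1,0,0]]'
```

```text
time_s: 0.62
ee_pos: [0.1994, -0.4477, 0.2548]
eef_rot: [-0.002, 0.999, 0.053, 0.001]
force: [0.3, -1.0, 0.6]
grip_width: 0.0568
time_s: 0.95
ee_pos: [0.2683, -0.3406, 0.2553]
eef_rot: [-0.001, 0.999, 0.053, 0.001]
force: [0.6, 0.6, -0.1]
grip_width: 0.0443
time_s: 1.28
ee_pos: [0.3376, -0.2333, 0.2557]
eef_rot: [-0.001, 0.999, 0.054, 0.001]
force: [-0.4, -0.2, -0.1]
grip_width: 0.0442
time_s: 1.62
ee_pos: [0.407, -0.1259, 0.2559]
eef_rot: [-0.001, 0.999, 0.054, 0.001]
force: [-0.7, 1.0, 0.2]
grip_width: 0.0442
time_s: 1.95
ee_pos: [0.4764, -0.0188, 0.2558]
eef_rot: [-0.001, 0.999, 0.054, 0.001]
force: [-0.2, 0.2, -0.1]
grip_width: 0.0441
```

```bash
python3 -m inch '[[0.5,0.4,-0.4,0,0],[0.5,0.88,-0.9,0,0],[0.5,0.88,-0.9,0.0,0],[0.5,0.88,-0.9,0.3,0],[0.5,0.88,-0.9,0.7,0],[0.5,0.88,-0.9,0.95,0],[0.5,0.88,-0.9,0.95,0],[0.5,0.88,-0.9,0.95,0]]'
cat > snap.py <<'E'
import sys,cv2
from bench import eyes,state
tag=sys.argv[1]
for a in sys.argv[2:]:
    n,x0,x1,y0,y1,k=a.split(',');x0,x1,y0,y1,k=map(int,(x0,x1,y0,y1,k))
    i=eyes.snapshot(n)["pixels"][y0:y1,x0:x1]
    cv2.imwrite(f"pics/{tag}_{n}.png",cv2.resize(i,None,fx=k,fy=k,interpolation=cv2.INTER_CUBIC))
s=state();print(s["time_s"],s["ee_pos"].round(4),s["eef_rot"].round(4),s["grip_width"])
E
python3 snap.py a scene,215,355,125,265,5 top,170,370,110,260,4
```

```text
time_s: 2.62
ee_pos: [0.5519, 0.0748, 0.1595]
eef_rot: [-0.0, 0.999, 0.051, -0.002]
force: [0.8, -0.6, 0.5]
grip_width: 0.0444
2.7167 [0.554  0.075  0.1627] [3.000e-04 9.987e-01 5.090e-02 1.400e-03] 0.044067002222210085
```

View pics/a_scene.png

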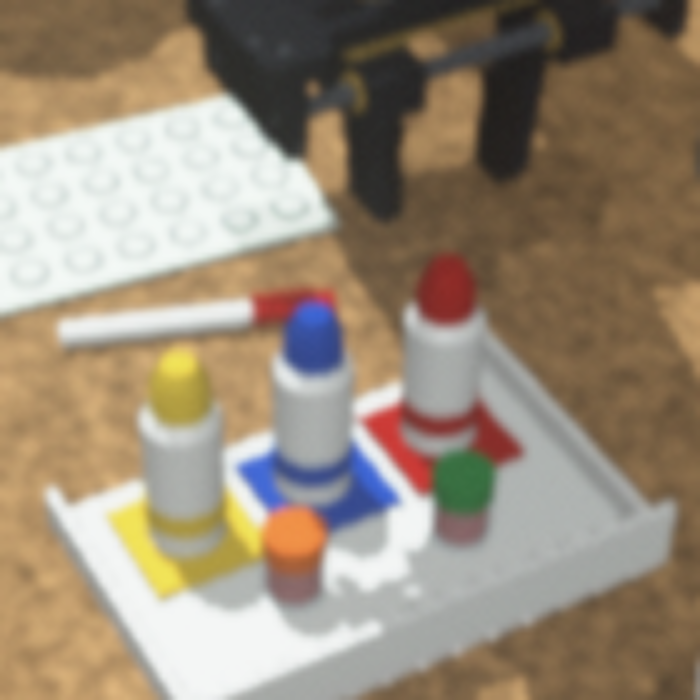

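View pics/a_top.png

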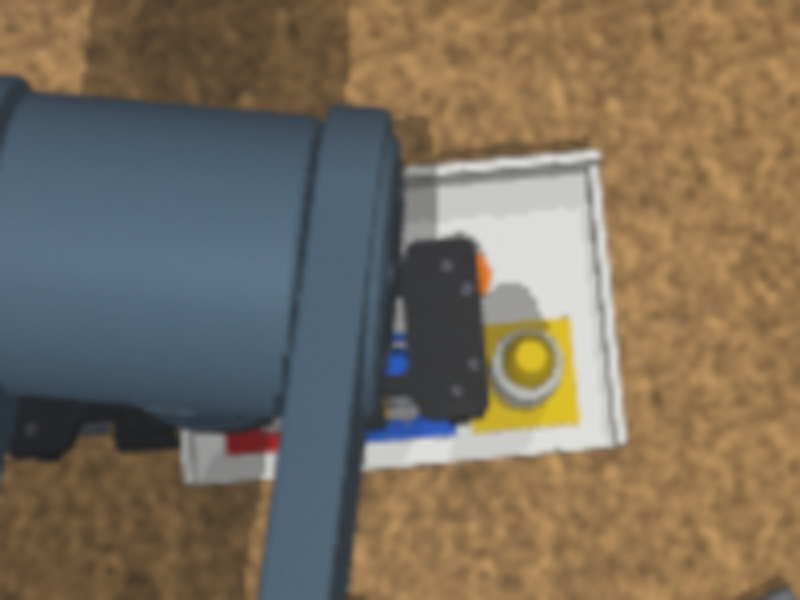

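```bash
python3 - <<'E'
from h import *
print(proj("scene",(.554,.075,.1457)), cr(442,193,215,125,5))
E
python3 -m inch '[[0.5,0.01,-0.045,0.3,0],[0.5,0.01,-0.045,0.5,0],[0.5,0.01,-0.045,0.5,0],[0.5,0.01,-0.045,0.5,0]]'
python3 snap.py b scene,215,355,125,265,5
```

```text
[302.36922062 161.61845629] (303.0, 163.2)
time_s: 3.05
ee_pos: [0.5537, 0.0804, 0.1121]
eef_rot: [0.0, 0.999, 0.051, 0.001]
force: [0.5, -0.1, 0.2]
grip_width: 0.0441
3.1 [0.5545 0.0804 0.113 ] [2.000e-04 9.987e-01 5.130e-02 1.500e-03] 0.04408449877887158
```

View pics/b_scene.png

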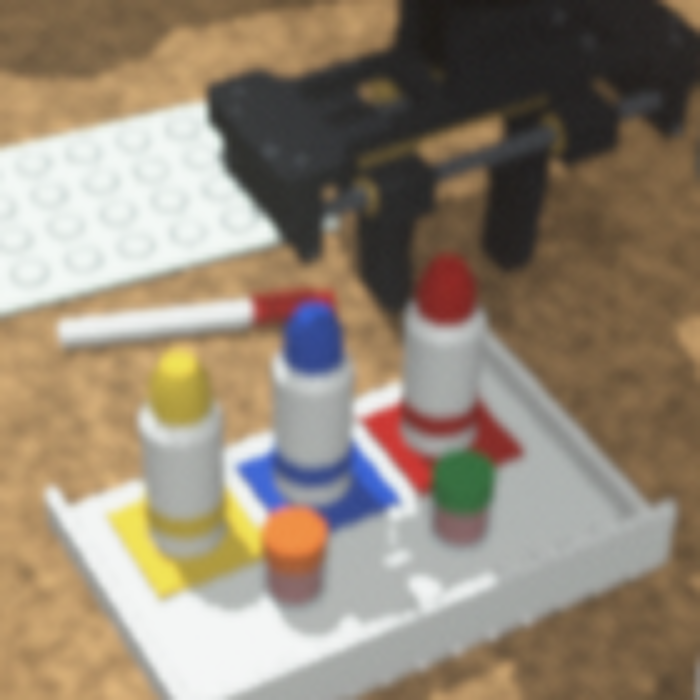

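```bash
python3 -m inch '[[0.5,0.01,0.01,0.15,0],[0.5,0.01,0.01,0.3,0],[0.5,0.01,0.01,0.48,0],[0.5,0.01,0.01,0.48,0],[0.5,0.01,0.01,0.48,0]]'
python3 snap.py c scene,215,355,125,265,5
```

```text
time_s: 3.52
ee_pos: [0.5549, 0.0798, 0.0641]
eef_rot: [0.0, 0.999, 0.051, 0.001]
force: [0.0, 0.5, 0.7]
grip_width: 0.0438
3.5667 [0.5554 0.0798 0.0647] [2.000e-04 9.987e-01 5.130e-02 1.300e-03] 0.04403783372122322
```

View pics/c_scene.png

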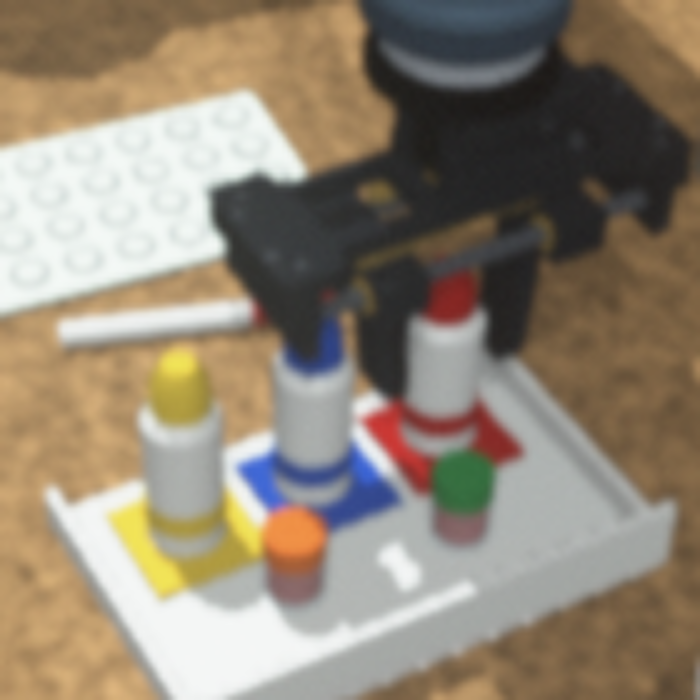

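```bash
python3 -m inch '[[0.6,0,0,0,0],[0.68,0,0,0,0],[0.75,0,0,0,0],[0.75,0,0,0,0],[0.75,0,0,0,0]]' 15
python3 -m inch '[[0.75,0,0,-0.1,0],[0.75,0,0,-0.3,0],[0.75,0,0,-0.6,0],[0.75,0,0,-0.9,0],[0.75,0,0,-0.9,0]]'
python3 snap.py d scene,215,355,65,265,4
```

```text
time_s: 3.98
ee_pos: [0.5555, 0.08, 0.0645]
eef_rot: [0.0, 0.999, 0.051, 0.002]
force: [-0.2, 1.0, 7.0]
grip_width: 0.0334
time_s: 4.4
ee_pos: [0.5578, 0.0799, 0.1596]
eef_rot: [0.001, 0.999, 0.052, 0.005]
force: [0.1, 0.6, 1.9]
grip_width: 0.0331
4.45 [0.5566 0.0799 0.157 ] [5.000e-04 9.987e-01 5.150e-02 3.700e-03] 0.03339737972599781
```

View pics/d_scene.png

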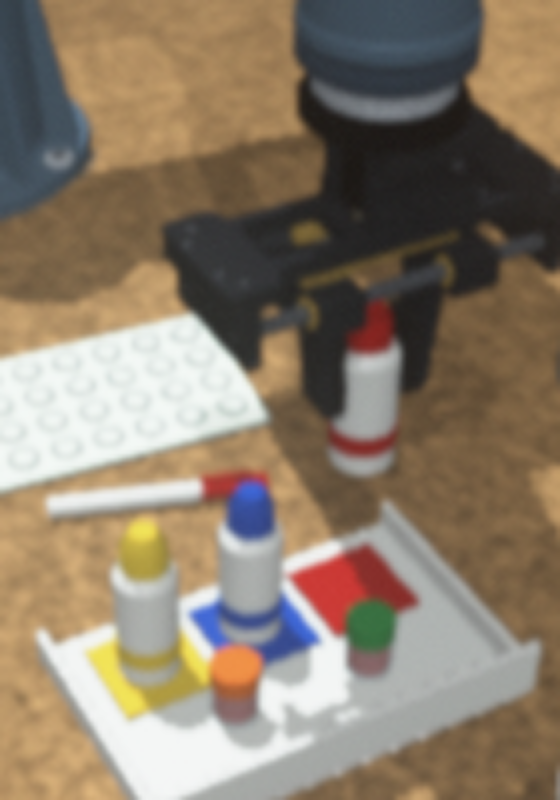

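```bash
python3 - <<'E'
from h import *
for z in (.1,.195,.187): print(proj("scene",(.556,.08,z)))
print(cr(377,303,215,65,4),cr(363,462,215,65,4))
E
python3 -m inch '[[0.75,0,0,0,0],[0.75,0,0,0,0]]'
python3 snap.py e scene,285,335,125,200,8 top,170,370,110,260,4
```

```text
[303.90432254 179.24874613]
[306.45150285 141.01109818]
[306.22103145 144.47087855]
(308.875, 140.375) (305.375, 180.125)
time_s: 4.62
ee_pos: [0.5531, 0.0801, 0.1517]
eef_rot: [-0.0, 0.999, 0.051, -0.001]
force: [-0.5, 0.3, -1.0]
grip_width: 0.0335
4.7167 [0.5529 0.0801 0.1512] [-2.000e-04  9.987e-01  5.140e-02 -1.500e-03] 0.03331554165942588
```

View pics/e_scene.png

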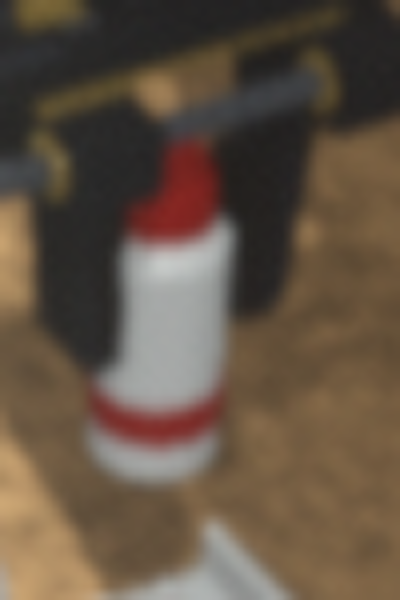

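```bash
python3 -m inch '[[0.75,0,0,-0.3,0],[0.75,0,0,-0.6,0],[0.75,0,0.1,-0.9,0],[0.75,0,0.4,-0.95,0],[0.75,0,0.7,-0.95,0],[0.75,0,0.97,-0.95,0]]'
python3 -m inch '[[0.75,0,0.3,0,0],[0.75,0,0.6,0,0],[0.75,0,0.97,0,0]]'
python3 -m inch '[[0.75,0,0.3,0,0],[0.75,0,0.6,0,0],[0.75,0,0.97,0,0]]'
python3 -m inch '[[0.75,0,0.3,0,0],[0.75,0,0.6,0,0],[0.75,-0.06,0.8,0,0],[0.75,-0.13,0.96,0,0],[0.75,-0.13,0.96,0,0],[0.75,-0.13,0.96,0,0]]'
```

```text
time_s: 5.22
ee_pos: [0.5641, -0.0176, 0.2476]
eef_rot: [0.0, 0.999, 0.052, -0.0]
force: [0.9, 0.4, -0.4]
grip_width: 0.0334
time_s: 5.47
ee_pos: [0.5734, -0.1133, 0.2463]
eef_rot: [-0.001, 0.999, 0.052, -0.001]
force: [0.4, 1.4, -1.3]
grip_width: 0.0331
time_s: 5.72
ee_pos: [0.5834, -0.2099, 0.2461]
eef_rot: [-0.001, 0.999, 0.052, -0.001]
force: [0.8, -1.0, -0.4]
grip_width: 0.0334
time_s: 6.22
ee_pos: [0.5802, -0.3066, 0.246]
eef_rot: [-0.001, 0.999, 0.05, -0.001]
force: [0.2, -0.3, -0.2]
grip_width: 0.0337
```

```bash
python3 -m inch '[[0.75,0,0,0.3,0],[0.75,0,0,0.6,0],[0.75,0,0,0.9,0],[0.75,0,0,0.95,0]]'
python3 -m inch '[[0.75,0,0,0.3,0],[0.75,0,0,0.5,0],[0.75,0,0,0.7,0],[0.75,0,0,0.8,0],[0.75,0,0,0.8,0],[0.75,0,0,0.8,0]]'
python3 snap.py f scene,60,200,160,330,4 
```

```text
time_s: 6.55
ee_pos: [0.5782, -0.3024, 0.1461]
eef_rot: [-0.004, 0.999, 0.052, -0.004]
force: [-0.5, 0.6, -2.2]
grip_width: 0.0336
time_s: 7.05
ee_pos: [0.5813, -0.3058, 0.0733]
eef_rot: [-0.0, 0.999, 0.052, -0.0]
force: [0.4, -0.8, -0.0]
grip_width: 0.0332
7.1 [ 0.5818 -0.3064  0.0743] [6.000e-04 9.987e-01 5.170e-02 7.000e-04] 0.033753197691231314
```

View pics/f_scene.png

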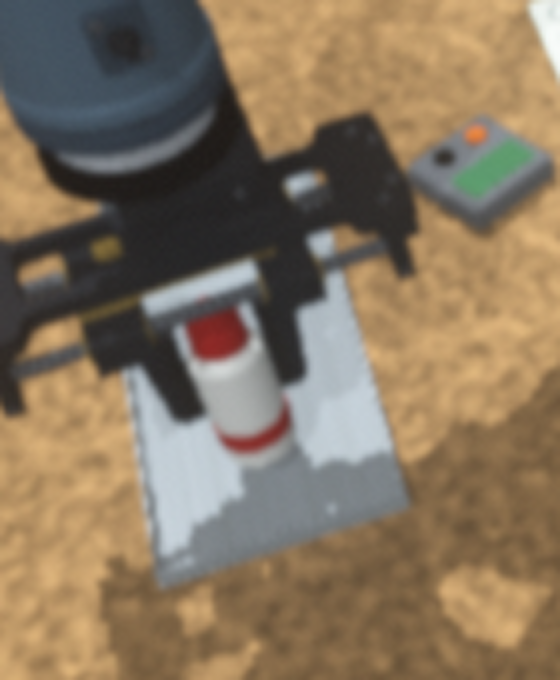

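```bash
python3 -m inch '[[0.75,0,0,0.08,0],[0.75,0,0,0.15,0],[0.75,0,0,0.15,0],[0.75,0,0,0.15,0]]'
python3 -m inch '[[0.68,0,0,0.0,0],[0.6,0,0,0,0],[0.5,0,0,0,0],[0.45,0,0,0,0],[0.45,0,0,0,0]]'
python3 -m inch '[[0.45,0,0,-0.15,0],[0.45,0,0,-0.5,0],[0.45,0,0,-0.9,0],[0.45,0,0,-0.9,0]]'
python3 -m inch '[[0.45,0,0,-0.3,0],[0.45,0,0,-0.6,0],[0.45,0,0,-0.9,0]]'
python3 snap.py g scene,60,200,160,330,4 
```

```text
time_s: 7.43
ee_pos: [0.5812, -0.3065, 0.058]
eef_rot: [0.0, 0.999, 0.051, 0.0]
force: [0.3, 0.7, 0.9]
grip_width: 0.0331
time_s: 7.85
ee_pos: [0.5807, -0.3062, 0.0575]
eef_rot: [-0.0, 0.999, 0.051, -0.0]
force: [-0.5, -0.2, -0.6]
grip_width: 0.0482
time_s: 8.18
ee_pos: [0.5849, -0.3092, 0.1578]
eef_rot: [0.005, 0.999, 0.052, 0.005]
force: [0.8, -1.1, 1.7]
grip_width: 0.0479
time_s: 8.43
ee_pos: [0.5807, -0.3061, 0.2399]
eef_rot: [0.0, 0.999, 0.051, 0.0]
force: [0.5, -0.1, -0.4]
grip_width: 0.0487
8.4833 [ 0.5833 -0.308   0.2479] [0.0037 0.9987 0.0515 0.0042] 0.048710287484159114
```

View pics/g_scene.png

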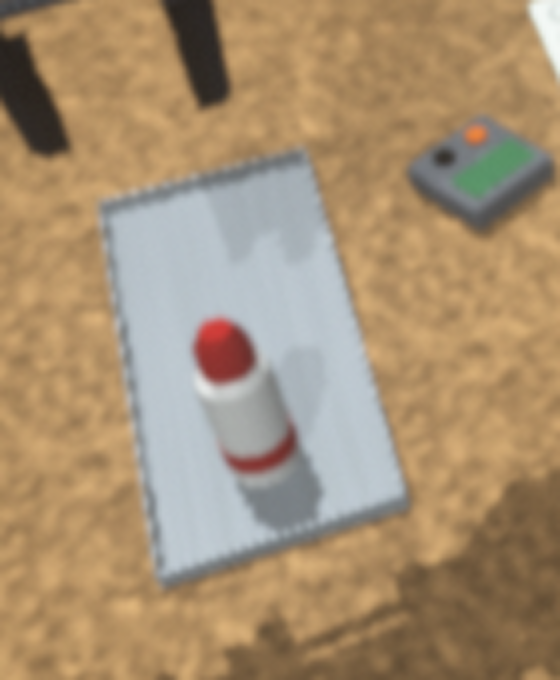

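```bash
python3 -m inch '[[0.5,0,-0.4,0,0],[0.5,0,-0.8,0,0],[0.5,0,-1,0,0]]'
python3 -m inch '[[0.5,0,-0.4,0,0],[0.5,0,-0.8,0,0],[0.5,0,-1,0,0]]'
python3 -m inch '[[0.5,0,-0.4,0,0],[0.5,0,-0.8,0,0],[0.5,0.14,-1,0,0]]'
python3 -m inch '[[0.5,0,-0.25,0.3,0],[0.5,0,-0.25,0.6,0],[0.5,0,-0.25,1,0],[0.5,0,-0.25,1,0],[0.5,0,-0.25,1,0],[0.5,0,-0.25,1,0]]'
```

```text
time_s: 8.73
ee_pos: [0.5702, -0.2037, 0.2389]
eef_rot: [-0.0, 0.999, 0.052, 0.0]
force: [0.1, -0.3, 0.4]
grip_width: 0.0441
time_s: 8.98
ee_pos: [0.5597, -0.1036, 0.2386]
eef_rot: [-0.0, 0.999, 0.052, 0.0]
force: [0.5, 0.2, -0.1]
grip_width: 0.044
time_s: 9.23
ee_pos: [0.562, -0.0027, 0.2386]
eef_rot: [-0.001, 0.999, 0.052, -0.0]
force: [-0.1, -1.0, -0.1]
grip_width: 0.0443
time_s: 9.73
ee_pos: [0.5626, 0.018, 0.1399]
eef_rot: [0.0, 0.999, 0.051, 0.001]
force: [0.4, -0.5, 0.1]
grip_width: 0.0439
```

```bash
python3 -m inch '[[0.5,0,0,0.15,0],[0.5,0,0,0.3,0],[0.5,0,0,0.35,0],[0.5,0,0,0.35,0]]'
python3 snap.py i scene,215,355,105,265,5
```

```text
time_s: 10.07
ee_pos: [0.5621, 0.0179, 0.1039]
eef_rot: [0.0, 0.999, 0.051, 0.001]
force: [-0.6, 1.0, -1.3]
grip_width: 0.0442
10.1167 [0.5625 0.018  0.1044] [2.000e-04 9.987e-01 5.120e-02 1.000e-03] 0.0436905225968399
```

View pics/i_scene.png

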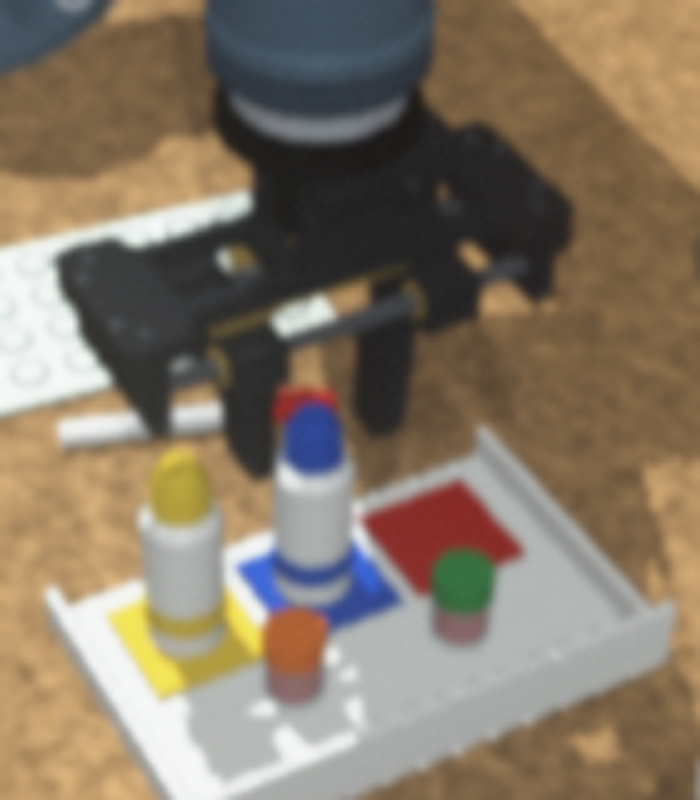

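```bash
python3 -m inch '[[0.5,0,0,0.15,0],[0.5,0,0,0.3,0],[0.5,0,0,0.39,0],[0.5,0,0,0.39,0],[0.6,0,0,0.39,0],[0.68,0,0,0.39,0],[0.75,0,0,0.39,0],[0.75,0,0,0.39,0],[0.75,0,0,0.39,0]]' 15
python3 -m inch '[[0.75,0,0,-0.1,0],[0.75,0,0,-0.3,0],[0.75,0,0,-0.6,0],[0.75,0,0,-0.9,0],[0.75,0,0,-1,0],[0.75,0,0,-1,0]]'
python3 -m inch '[[0.75,0,0,-0.3,0],[0.75,0,0,-0.6,0],[0.75,0,0.1,-0.85,0],[0.75,-0.1,0.4,-0.85,0],[0.75,-0.2,0.7,-0.85,0],[0.75,-0.3,1,-0.85,0]]'
python3 -m inch '[[0.75,-0.1,0.3,0,0],[0.75,-0.2,0.6,0,0],[0.75,-0.3,1,0,0]]'
python3 -m inch '[[0.75,-0.1,0.3,0,0],[0.75,-0.2,0.6,0,0],[0.75,-0.3,0.9,0,0],[0.75,-0.35,1,0,0]]'
python3 -m inch '[[0.75,0,0.1,0,0],[0.75,0,0.16,0,0],[0.75,0,0.16,0,0],[0.75,0,0.16,0,0]]'
```

```text
time_s: 10.87
ee_pos: [0.5624, 0.0182, 0.0648]
eef_rot: [0.0, 0.999, 0.051, 0.001]
force: [0.7, -0.8, 3.6]
grip_width: 0.0336
time_s: 11.37
ee_pos: [0.5636, 0.0182, 0.1674]
eef_rot: [0.001, 0.999, 0.051, 0.003]
force: [-0.9, 0.9, -0.6]
grip_width: 0.0334
time_s: 11.87
ee_pos: [0.541, -0.0846, 0.2473]
eef_rot: [-0.0, 0.999, 0.052, -0.001]
force: [0.2, -0.6, -0.8]
grip_width: 0.0333
time_s: 12.12
ee_pos: [0.5209, -0.1863, 0.2465]
eef_rot: [-0.001, 0.999, 0.052, -0.001]
force: [0.3, 0.3, -0.7]
grip_width: 0.0333
time_s: 12.45
ee_pos: [0.496, -0.293, 0.2465]
eef_rot: [-0.0, 0.999, 0.05, -0.001]
force: [-0.1, 0.5, -0.9]
grip_width: 0.0336
time_s: 12.78
ee_pos: [0.4998, -0.3046, 0.2482]
eef_rot: [-0.001, 0.999, 0.052, -0.0]
force: [-0.1, 0.2, -1.2]
grip_width: 0.0341
```

```bash
python3 -m inch '[[0.75,0,0,0.3,0],[0.75,0,0,0.6,0],[0.75,0,0,0.9,0],[0.75,0,0,0.95,0]]'
python3 -m inch '[[0.75,0,0,0.3,0],[0.75,0,0,0.5,0],[0.75,0,0,0.7,0],[0.75,0,0,0.78,0],[0.75,0,0,0.78,0],[0.75,0,0,0.78,0],[0.75,0,0,0.78,0]]'
python3 snap.py j scene,60,200,160,330,4 
```

```text
time_s: 13.12
ee_pos: [0.4974, -0.3018, 0.1484]
eef_rot: [-0.003, 0.999, 0.052, -0.003]
force: [-0.9, 1.2, -0.6]
grip_width: 0.0338
time_s: 13.7
ee_pos: [0.5006, -0.3062, 0.0776]
eef_rot: [0.001, 0.999, 0.052, 0.001]
force: [0.4, -0.4, -1.2]
grip_width: 0.0336
13.75 [ 0.5006 -0.3064  0.0777] [0.0011 0.9987 0.0516 0.0011] 0.033455302892508476
```

View pics/j_scene.png

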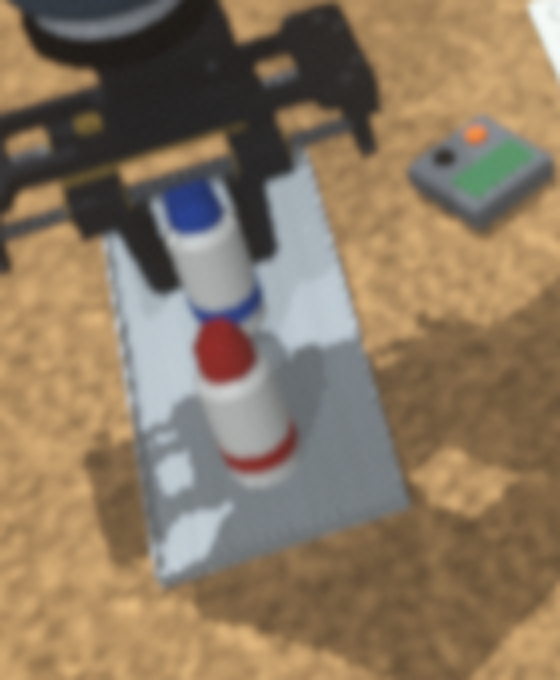

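Blue is upright over the tray middle, clear of red. Next I lower it to 0.0585, let go, and go back for yellow.

```bash
python3 -m inch '[[0.75,0,0,0.08,0],[0.75,0,0,0.14,0],[0.75,0,0,0.185,0],[0.75,0,0,0.185,0],[0.75,0,0,0.185,0]]'
python3 -m inch '[[0.68,0,0,0.0,0],[0.6,0,0,0,0],[0.5,0,0,0,0],[0.45,0,0,0,0],[0.45,0,0,0,0]]'
python3 -m inch '[[0.45,0,0,-0.15,0],[0.45,0,0,-0.5,0],[0.45,0,0,-0.9,0],[0.45,0,0,-1,0]]'
python3 -m inch '[[0.45,0,0,-0.3,0],[0.45,0,0,-0.6,0],[0.5,0,0,-0.8,0],[0.5,0,0,-0.8,0],[0.5,0,0,-0.8,0]]'
```

```text
time_s: 14.17
ee_pos: [0.4997, -0.3063, 0.0576]
eef_rot: [0.001, 0.999, 0.051, 0.0]
force: [-0.5, -1.8, 4.4]
grip_width: 0.0335
time_s: 14.58
ee_pos: [0.4991, -0.3053, 0.0568]
eef_rot: [-0.0, 0.999, 0.051, -0.0]
force: [0.4, 1.0, -0.6]
grip_width: 0.0486
time_s: 14.92
ee_pos: [0.5017, -0.3075, 0.1631]
eef_rot: [0.003, 0.999, 0.052, 0.003]
force: [0.8, -1.2, 0.4]
grip_width: 0.0485
time_s: 15.33
ee_pos: [0.4999, -0.306, 0.2381]
eef_rot: [0.001, 0.999, 0.051, 0.001]
force: [-0.0, -0.3, 0.3]
grip_width: 0.044
```

```bash
python3 -m inch '[[0.5,0.1,-0.4,0,0],[0.5,0.2,-0.8,0,0],[0.5,0.3,-1,0,0]]'
python3 -m inch '[[0.5,0.1,-0.4,0,0],[0.5,0.2,-0.8,0,0],[0.5,0.3,-1,0,0]]'
python3 -m inch '[[0.5,0.2,-0.3,0.1,0],[0.5,0.345,-0.54,0.4,0],[0.5,0.345,-0.54,0.7,0],[0.5,0.345,-0.54,1,0],[0.5,0.345,-0.54,1,0],[0.5,0.345,-0.54,1,0]]'
python3 -m inch '[[0.5,0,0,0.15,0],[0.5,0,0,0.3,0],[0.5,0,0,0.34,0],[0.5,0,0,0.34,0]]'
python3 snap.py k scene,195,335,105,265,5
```

```text
time_s: 15.58
ee_pos: [0.5175, -0.1993, 0.2344]
eef_rot: [-0.002, 0.999, 0.051, -0.002]
force: [1.0, -0.1, -0.4]
grip_width: 0.0439
time_s: 15.83
ee_pos: [0.537, -0.0963, 0.2346]
eef_rot: [-0.002, 0.999, 0.052, -0.002]
force: [0.5, -0.2, 0.6]
grip_width: 0.0439
time_s: 16.33
ee_pos: [0.5649, -0.0425, 0.1341]
eef_rot: [-0.001, 0.999, 0.051, -0.003]
force: [1.0, 0.5, 0.6]
grip_width: 0.0441
time_s: 16.67
ee_pos: [0.5672, -0.0437, 0.1035]
eef_rot: [-0.0, 0.999, 0.051, -0.0]
force: [-0.2, -0.5, 0.5]
grip_width: 0.0441
16.7167 [ 0.5677 -0.0438  0.1042] [1.000e-04 9.987e-01 5.110e-02 3.000e-04] 0.04412167103204438
```

View pics/k_scene.png

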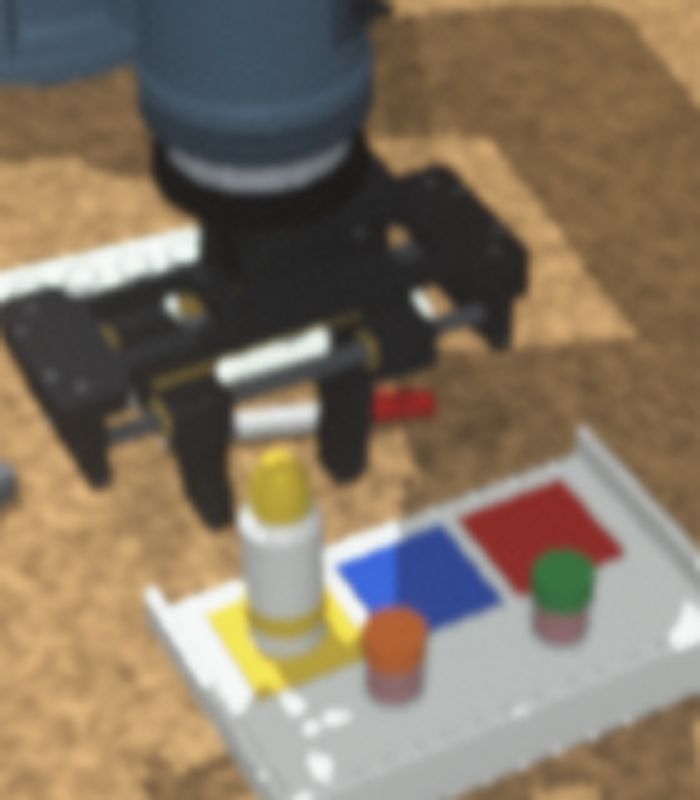

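```bash
python3 -m inch '[[0.5,0,0,0.15,0],[0.5,0,0,0.3,0],[0.5,0,0,0.39,0],[0.5,0,0,0.39,0],[0.6,0,0,0.39,0],[0.68,0,0,0.39,0],[0.75,0,0,0.39,0],[0.75,0,0,0.39,0],[0.75,0,0,0.39,0]]' 15
python3 -m inch '[[0.75,0,0,-0.1,0],[0.75,0,0,-0.3,0],[0.75,0,0,-0.6,0],[0.75,0,0,-0.9,0],[0.75,0,0,-1,0],[0.75,0,0,-1,0]]'
python3 -m inch '[[0.75,0,0.1,-0.3,0],[0.75,-0.2,0.4,-0.6,0],[0.75,-0.4,0.6,-0.85,0],[0.75,-0.6,0.9,-0.85,0],[0.75,-0.7,1,-0.85,0]]'
python3 -m inch '[[0.75,-0.2,0.3,0,0],[0.75,-0.4,0.6,0,0],[0.75,-0.6,0.8,0,0],[0.75,-0.7,1,0,0]]'
python3 -m inch '[[0.75,-0.2,0.3,0,0],[0.75,-0.34,0.46,0,0],[0.75,-0.34,0.46,0.3,0],[0.75,-0.34,0.46,0.6,0],[0.75,-0.34,0.46,0.9,0],[0.75,-0.34,0.46,1,0],[0.75,-0.34,0.46,1,0]]'
python3 -m inch '[[0.75,0,0,0.3,0],[0.75,0,0,0.5,0],[0.75,0,0,0.7,0],[0.75,0,0,0.7,0],[0.75,0,0,0.7,0],[0.75,0,0,0.7,0]]'
python3 snap.py l scene,60,200,160,330,4 
```

```text
time_s: 17.47
ee_pos: [0.5681, -0.0435, 0.0653]
eef_rot: [0.0, 0.999, 0.051, 0.001]
force: [0.4, 1.1, 3.9]
grip_width: 0.0333
time_s: 17.97
ee_pos: [0.5695, -0.0438, 0.168]
eef_rot: [0.001, 0.999, 0.051, 0.003]
force: [0.1, 0.6, -1.6]
grip_width: 0.0337
time_s: 18.38
ee_pos: [0.5068, -0.1531, 0.2496]
eef_rot: [0.001, 0.999, 0.051, 0.0]
force: [-0.2, 0.2, -1.8]
grip_width: 0.0331
time_s: 18.72
ee_pos: [0.4461, -0.2573, 0.2471]
eef_rot: [-0.001, 0.999, 0.051, -0.001]
force: [1.1, -0.2, -0.1]
grip_width: 0.0334
time_s: 19.3
ee_pos: [0.4173, -0.3035, 0.1449]
eef_rot: [-0.003, 0.999, 0.051, -0.003]
force: [0.2, 1.0, 0.1]
grip_width: 0.0335
time_s: 19.8
ee_pos: [0.4205, -0.3068, 0.081]
eef_rot: [0.001, 0.999, 0.052, 0.001]
force: [0.5, -0.1, -0.3]
grip_width: 0.034
19.85 [ 0.4206 -0.3069  0.0812] [0.0013 0.9987 0.0515 0.001 ] 0.033719645339578413
```

View pics/l_scene.png

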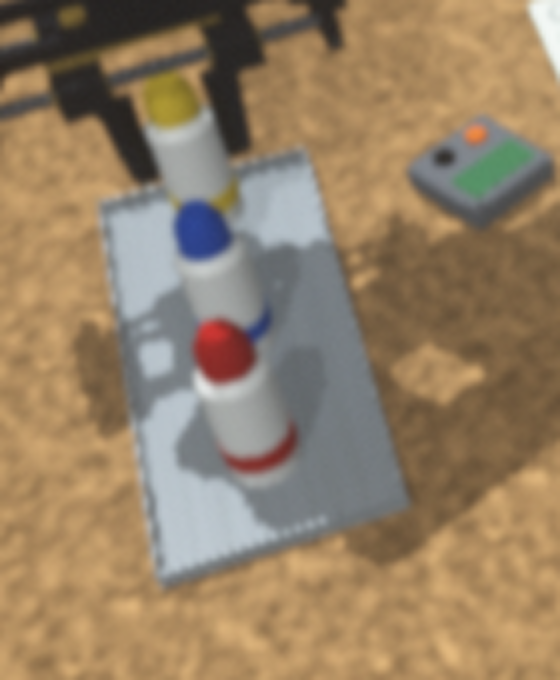

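```bash
python3 -m inch '[[0.75,0,0,0.08,0],[0.75,0,0,0.15,0],[0.75,0,0,0.21,0],[0.75,0,0,0.21,0],[0.75,0,0,0.21,0]]'
python3 -m inch '[[0.68,0,0,0.0,0],[0.6,0,0,0,0],[0.5,0,0,0,0],[0.45,0,0,0,0],[0.45,0,0,0,0]]'
python3 -m inch '[[0.45,0,0,-0.15,0],[0.45,0,0,-0.5,0],[0.45,0,0,-0.9,0],[0.45,0,0,-1,0]]'
python3 -m inch '[[0.45,0,0,-0.3,0],[0.45,0,0,-0.6,0],[0.5,0,0,-0.8,0],[0.5,0,0,-0.8,0],[0.5,0,0,-0.8,0]]'
python3 snap.py m scene,60,200,160,330,4 top,170,370,110,260,4
```

```text
time_s: 20.27
ee_pos: [0.4194, -0.3058, 0.0578]
eef_rot: [-0.0, 0.999, 0.051, -0.0]
force: [-0.4, -0.9, -1.1]
grip_width: 0.0335
time_s: 20.68
ee_pos: [0.4195, -0.3059, 0.0582]
eef_rot: [-0.0, 0.999, 0.051, -0.0]
force: [-0.5, 1.0, -0.6]
grip_width: 0.0484
time_s: 21.02
ee_pos: [0.4217, -0.3081, 0.1639]
eef_rot: [0.003, 0.999, 0.051, 0.003]
force: [1.3, -0.8, 0.9]
grip_width: 0.0487
time_s: 21.43
ee_pos: [0.4199, -0.3063, 0.2391]
eef_rot: [0.001, 0.999, 0.051, 0.001]
force: [0.0, -0.3, -0.4]
grip_width: 0.0439
21.5333 [ 0.4189 -0.3052  0.2367] [-9.000e-04  9.987e-01  5.140e-02 -7.000e-04] 0.044106525753817835
```

View pics/m_scene.png

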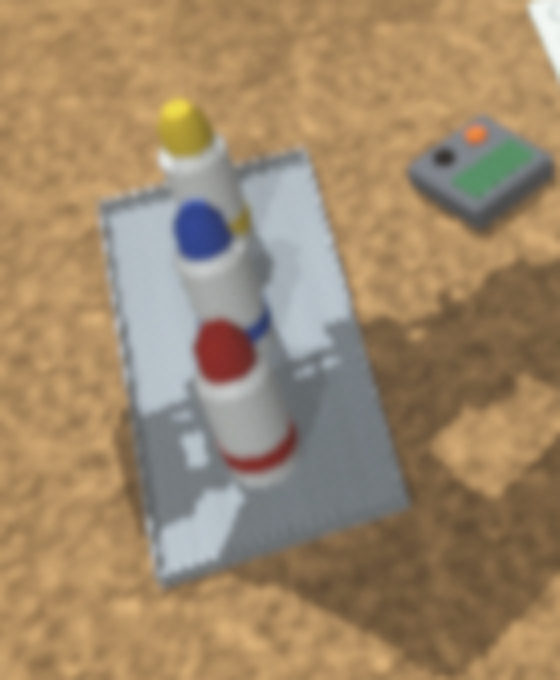

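View pics/m_top.png

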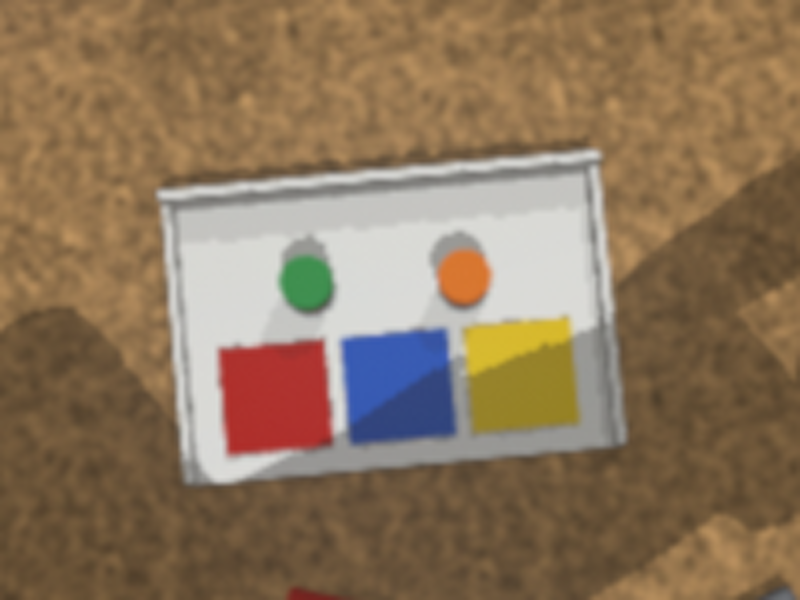

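```bash
cat > seg.py <<'E'
from h import *
import cv2
from bench import eyes
R={'red':((0,8),(100,255)),'blue':((105,125),(100,255)),'yellow':((22,32),(120,255)),'green':((60,85),(90,255)),'orange':((9,16),(150,255))}
def seg(n,box):
    im=eyes.snapshot(n)["pixels"]; hsv=cv2.cvtColor(im,cv2.COLOR_BGR2HSV);x0,x1,y0,y1=box;o={}
    for k,(h,s) in R.items():
        m=cv2.inRange(hsv,(h[0],s[0],50),(h[1],s[1],255)); M=np.zeros_like(m);M[y0:y1,x0:x1]=m[y0:y1,x0:x1]
        l=cv2.connectedComponentsWithStats(M); i=1+np.argmax(l[2][1:,4]); 
        hull=cv2.convexHull(np.argwhere(l[1]==i)[:,::-1].astype(np.int32)); mm=cv2.moments(hull)
        o[k]=((mm['m10']/mm['m00'],mm['m01']/mm['m00']),l[2][i,4])
    return o
E
python3 - <<'E'
from seg import *
t=seg("top",(208,330,145,235)); s=seg("scene",(220,355,185,275))
for k in R:
    z=.008 if k in('red','blue','yellow') else .041
    print(k,t[k][1],s[k][1],'top',atz("top",t[k][0],z),'scene',atz("scene",s[k][0],z-(.004 if z>.02 else 0)),tri(s[k][0],t[k][0]))
E
```

```text
red 692 324 top [0.556  0.0804 0.008 ] scene [0.5586 0.0808 0.008 ] (array([0.5565, 0.0812, 0.0058]), 'gap 0.0014')
blue 673 348 top [0.5622 0.0188 0.008 ] scene [0.5631 0.0215 0.008 ] (array([0.5627, 0.0202, 0.008 ]), 'gap 0.0029')
yellow 686 435 top [ 0.5689 -0.0427  0.008 ] scene [ 0.5721 -0.0426  0.008 ] (array([ 0.5694, -0.0423,  0.0051]), 'gap 0.0011')
green 127 92 top [0.6093 0.0636 0.041 ] scene [0.6129 0.0647 0.037 ] (array([0.6107, 0.0649, 0.0347]), 'gap 0.0018')
orange 127 109 top [ 0.6126 -0.0129  0.041 ] scene [ 0.6168 -0.0133  0.037 ] (array([ 0.6139, -0.0126,  0.0338]), 'gap 0.0009')
```

```bash
python3 -m inch '[[0.5,0.2,-0.35,0,0],[0.5,0.4,-0.7,0,0],[0.5,0.6,-1,0,0]]'
python3 -m inch '[[0.5,0.2,-0.35,0,0],[0.5,0.4,-0.7,0,0],[0.5,0.6,-1,0,0]]'
python3 -m inch '[[0.5,0.2,-0.35,0,0],[0.5,0.4,-0.7,0,0],[0.5,0.6,-1,0,0]]'
python3 -m inch '[[0.5,0.2,-0.3,0,0],[0.5,0.48,-0.48,0.3,0],[0.5,0.48,-0.48,0.6,0],[0.5,0.48,-0.48,1,0],[0.5,0.48,-0.48,1,0],[0.5,0.48,-0.48,1,0]]'
python3 -m inch '[[0.5,0,0,0.3,0],[0.5,0,0,0.5,0],[0.5,0,0,0.6,0],[0.5,0,0,0.6,0],[0.5,0,0,0.6,0],[0.5,0,0,0.6,0]]'
python3 snap.py n scene,215,355,125,275,5
```

```text
time_s: 21.88
ee_pos: [0.4684, -0.1986, 0.2366]
eef_rot: [-0.001, 0.999, 0.05, -0.001]
force: [0.1, 0.3, -0.2]
grip_width: 0.0439
time_s: 22.13
ee_pos: [0.518, -0.092, 0.2367]
eef_rot: [-0.001, 0.999, 0.051, -0.001]
force: [0.7, -0.6, 0.1]
grip_width: 0.0441
time_s: 22.38
ee_pos: [0.5675, 0.0136, 0.2366]
eef_rot: [-0.0, 0.999, 0.052, -0.001]
force: [0.5, -0.4, -0.2]
grip_width: 0.0443
time_s: 22.88
ee_pos: [0.6078, 0.064, 0.1347]
eef_rot: [-0.001, 0.999, 0.051, -0.004]
force: [0.6, 0.2, 1.3]
grip_width: 0.0443
time_s: 23.38
ee_pos: [0.6121, 0.0634, 0.0806]
eef_rot: [0.0, 0.999, 0.051, 0.002]
force: [0.1, -0.5, 0.3]
grip_width: 0.0439
23.4333 [0.6121 0.0635 0.0806] [2.000e-04 9.987e-01 5.130e-02 1.800e-03] 0.044096993643873955
```

View pics/n_scene.png

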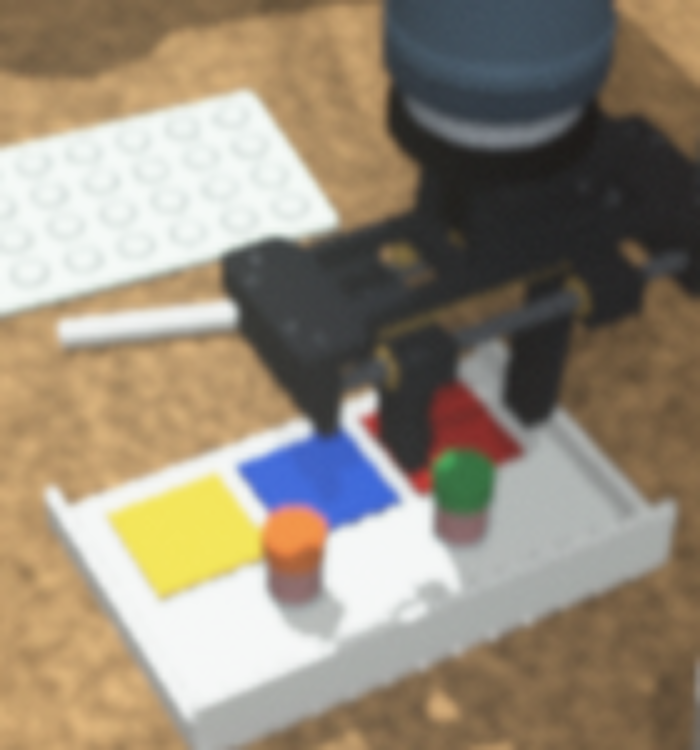

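```bash
python3 -m inch '[[0.5,0,0.005,0.15,0],[0.5,0,0.005,0.3,0],[0.5,0,0.005,0.45,0],[0.5,0,0.005,0.515,0],[0.5,0,0.005,0.515,0],[0.5,0,0.005,0.515,0]]'
python3 snap.py o scene,215,355,125,275,5
```

```text
time_s: 23.93
ee_pos: [0.6111, 0.0632, 0.0275]
eef_rot: [0.0, 0.999, 0.051, 0.0]
force: [-0.4, 0.6, -0.2]
grip_width: 0.0441
23.9833 [0.6116 0.0631 0.028 ] [1.000e-04 9.987e-01 5.140e-02 9.000e-04] 0.04391389533043023
```

View pics/o_scene.png

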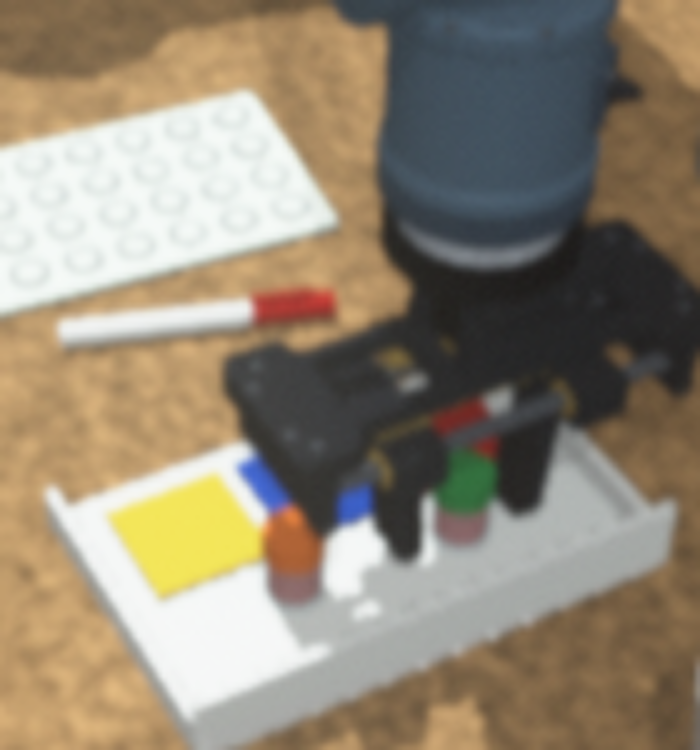

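```bash
python3 -m inch '[[0.6,0,0,0,0],[0.68,0,0,0,0],[0.74,0,0,0,0],[0.8,0,0,0,0],[0.84,0,0,0,0],[0.84,0,0,0,0],[0.84,0,0,0,0]]' 12
python3 -m inch '[[0.84,0,0,-0.1,0],[0.84,0,0,-0.3,0],[0.84,0,0,-0.6,0],[0.84,0,0,-0.9,0],[0.84,0,0,-1,0],[0.84,0,0,-1,0]]'
python3 snap.py p scene,215,355,85,275,4
```

```text
time_s: 24.57
ee_pos: [0.6112, 0.0632, 0.0274]
eef_rot: [0.0, 0.999, 0.051, 0.001]
force: [-0.2, 1.1, 6.4]
grip_width: 0.0249
time_s: 25.07
ee_pos: [0.6128, 0.063, 0.1304]
eef_rot: [0.0, 0.999, 0.051, 0.003]
force: [0.9, 0.2, 0.3]
grip_width: 0.0246
25.1167 [0.6113 0.0631 0.1279] [2.000e-04 9.987e-01 5.140e-02 1.300e-03] 0.024285487791890763
```

View pics/p_scene.png

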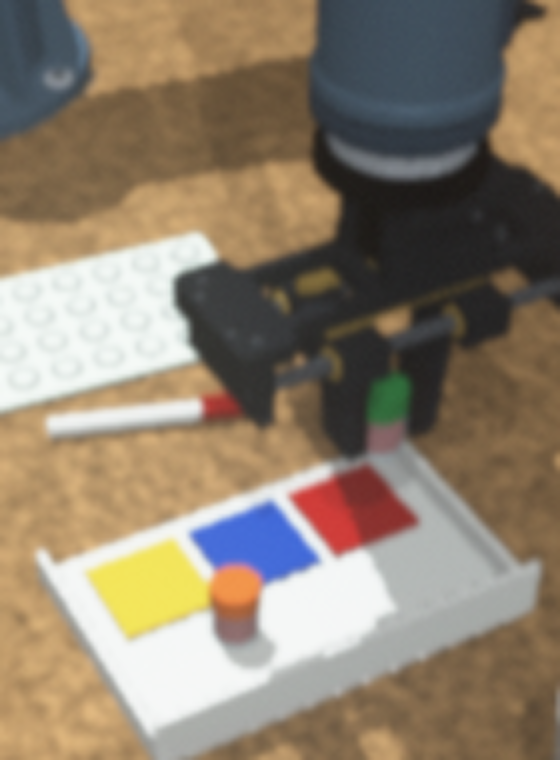

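```bash
python3 -m inch '[[0.84,-0.1,-0.3,0,0],[0.84,-0.2,-0.6,0,0],[0.84,-0.3,-1,0,0]]'
python3 -m inch '[[0.84,-0.1,-0.3,0,0],[0.84,-0.2,-0.6,0,0],[0.84,-0.3,-1,0,0]]'
python3 -m inch '[[0.84,-0.1,-0.3,0,0],[0.84,-0.2,-0.6,0,0],[0.84,-0.25,-0.8,0,0],[0.84,-0.25,-0.8,0.1,0],[0.84,-0.25,-0.8,0.2,0],[0.84,-0.25,-0.8,0.2,0],[0.84,-0.25,-0.8,0.2,0]]'
python3 snap.py q scene,320,450,85,215,5 top,50,190,170,300,5
```

```text
time_s: 25.37
ee_pos: [0.5688, 0.1587, 0.1241]
eef_rot: [0.0, 0.999, 0.05, -0.002]
force: [0.3, 0.9, -0.9]
grip_width: 0.0246
time_s: 25.62
ee_pos: [0.5282, 0.2558, 0.124]
eef_rot: [0.001, 0.999, 0.051, -0.002]
force: [0.3, 1.3, -0.2]
grip_width: 0.0249
time_s: 26.2
ee_pos: [0.4964, 0.3312, 0.1043]
eef_rot: [0.001, 0.999, 0.051, -0.002]
force: [0.1, 0.4, -0.5]
grip_width: 0.0251
26.3 [0.4978 0.3317 0.1061] [ 3.000e-04  9.987e-01  5.050e-02 -5.000e-04] 0.024627628577632944
```

View pics/q_scene.png

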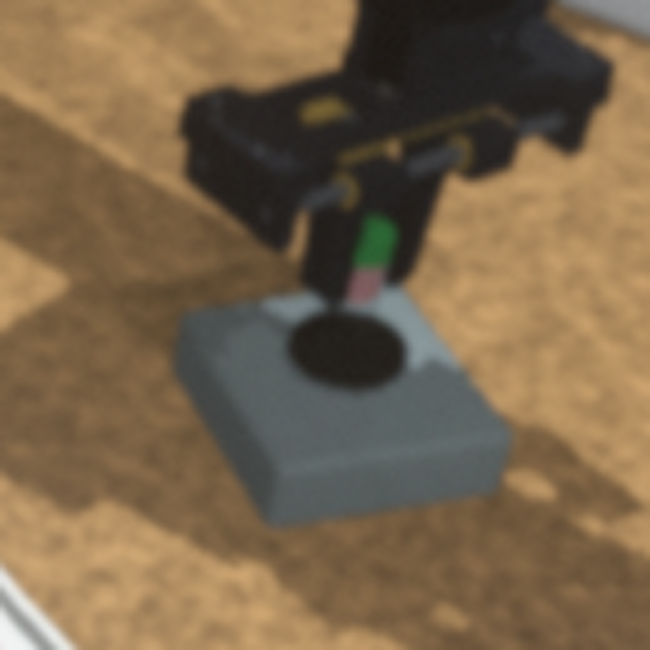

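View pics/q_top.png

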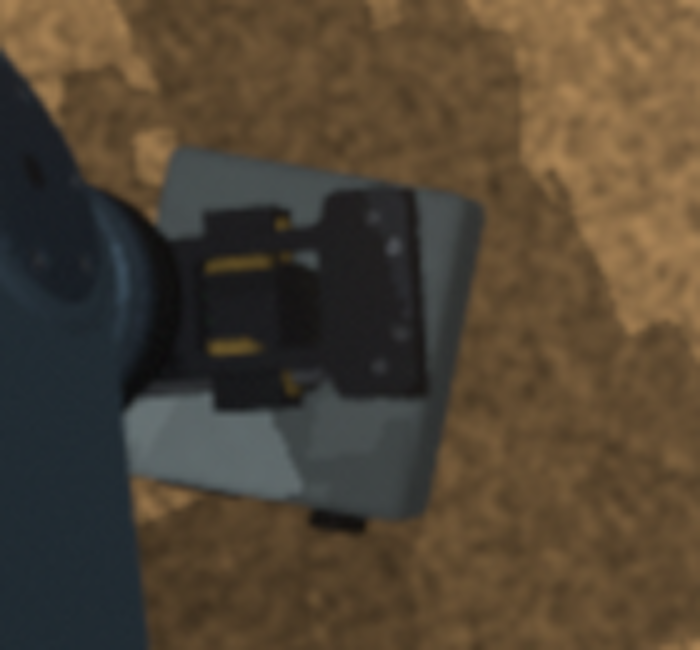

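```bash
python3 -m inch '[[0.84,0,-0.01,0.1,0],[0.84,0,-0.01,0.2,0],[0.84,0,-0.01,0.26,0],[0.84,0,-0.01,0.26,0],[0.84,0,-0.01,0.26,0]]'
python3 snap.py r scene,350,430,115,195,8
python3 -m inch '[[0.84,0,0,0.01,0],[0.84,0,0,0.015,0]]'
```

```text
time_s: 26.72
ee_pos: [0.4967, 0.3337, 0.0798]
eef_rot: [0.0, 0.999, 0.051, -0.001]
force: [-0.8, -0.1, 0.1]
grip_width: 0.0246
26.7667 [0.4971 0.334  0.0804] [ 1.000e-04  9.987e-01  5.140e-02 -2.000e-04] 0.024608632757515587
time_s: 26.93
ee_pos: [0.4975, 0.3342, 0.0796]
eef_rot: [-0.0, 0.999, 0.051, 0.0]
force: [0.2, 0.2, -0.3]
grip_width: 0.0244
```

View pics/r_scene.png

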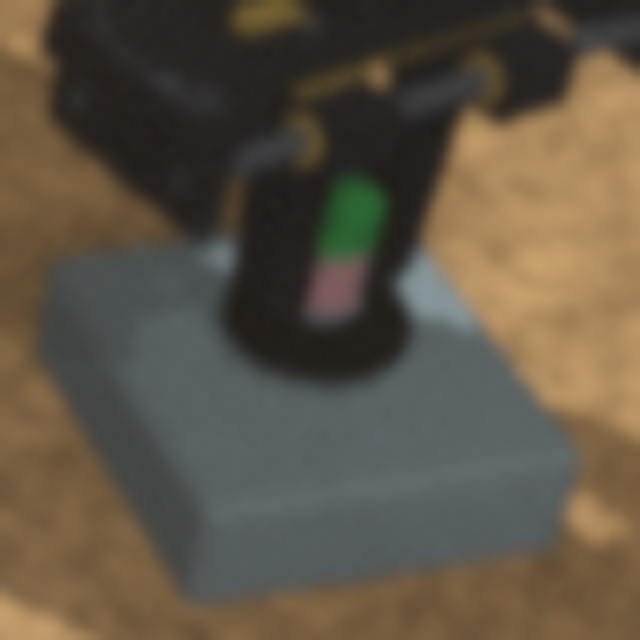

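```bash
python3 -m inch '[[0.84,0,0,0.008,0],[0.84,0,0,0.016,0],[0.84,0,0,0.016,0]]'
python3 -m inch '[[0.8,0,0,0,0],[0.74,0,0,0,0],[0.68,0,0,0,0],[0.6,0,0,0,0],[0.5,0,0,0,0],[0.5,0,0,0,0]]'
python3 -m inch '[[0.5,0,0,-0.1,0],[0.5,0,0,-0.3,0],[0.5,0,0,-0.6,0],[0.5,0,0,-1,0]]'
python3 -m inch '[[0.5,0,0.3,-0.3,0],[0.5,0,0.6,-0.6,0],[0.5,0,1,-0.6,0],[0.5,0,1,-0.6,0]]'
python3 snap.py s scene,350,430,115,195,8 top,50,190,170,300,5
```

```text
time_s: 27.18
ee_pos: [0.4972, 0.334, 0.0776]
eef_rot: [-0.0, 0.999, 0.051, -0.0]
force: [0.7, 0.3, 0.1]
grip_width: 0.0244
time_s: 27.68
ee_pos: [0.4973, 0.334, 0.0777]
eef_rot: [-0.0, 0.999, 0.051, 0.0]
force: [0.1, 1.0, 0.2]
grip_width: 0.0439
time_s: 28.02
ee_pos: [0.4954, 0.3332, 0.1766]
eef_rot: [0.001, 0.999, 0.051, -0.003]
force: [0.3, -0.1, -0.2]
grip_width: 0.0441
time_s: 28.35
ee_pos: [0.5098, 0.2298, 0.2413]
eef_rot: [0.001, 0.999, 0.05, 0.003]
force: [-1.2, -0.2, -0.5]
grip_width: 0.0442
28.45 [0.508  0.2334 0.2388] [-2.000e-04  9.988e-01  4.990e-02  7.000e-04] 0.04397651955403231
```

View pics/s_scene.png

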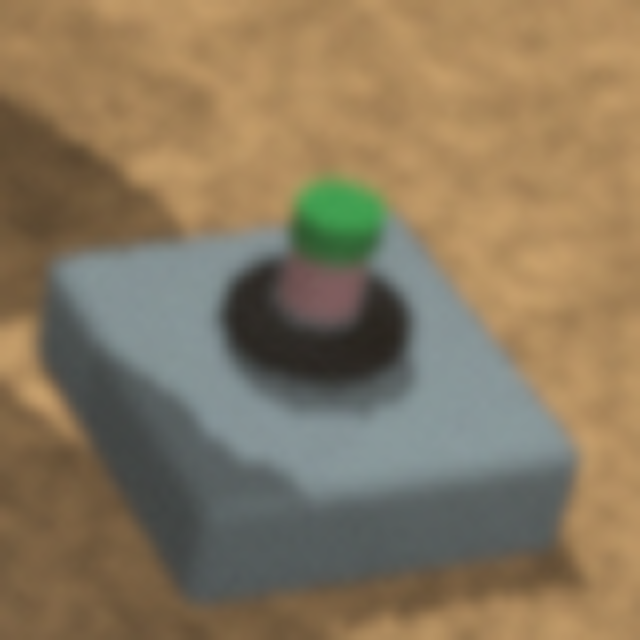

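View pics/s_top.png

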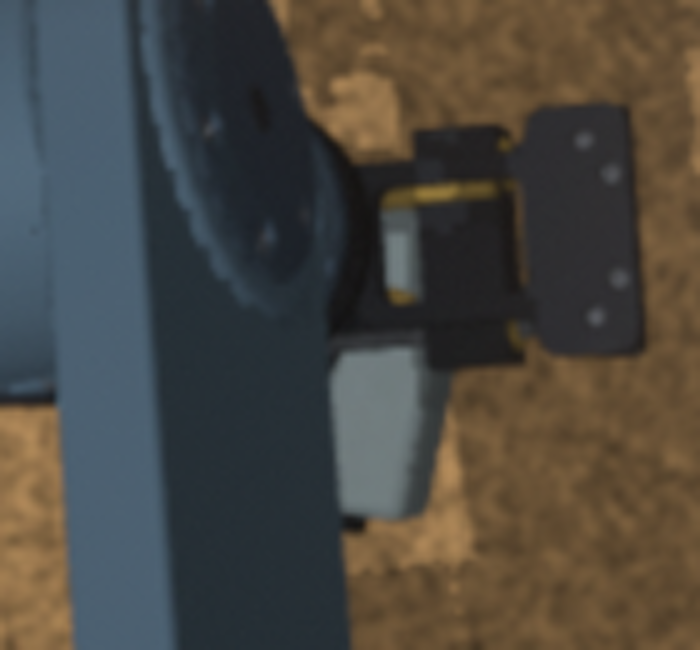

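```bash
python3 -m inch '[[0.5,0,0.4,0,0],[0.5,0,0.8,0,0],[0.5,0,1,0,0]]'
python3 -m inch '[[0.5,0,0.4,0,0],[0.5,0,0.8,0,0],[0.5,0,1,0,0]]'
python3 -m inch '[[0.5,0,0.4,0,0],[0.5,0,0.8,0,0],[0.5,0,1,0,0]]'
python3 -m inch '[[0.5,0,0.4,0,0],[0.5,0,0.8,0,0],[0.5,0,1,0,0]]'
python3 -m inch '[[0.5,0,0.4,0,0],[0.5,0.1,0.8,0,0],[0.5,0.18,1,0,0]]'
python3 -m inch '[[0.5,0,0.2,0,0],[0.5,0,0.44,0,0],[0.5,0,0.44,0.2,0],[0.5,0,0.44,0.4,0],[0.5,0,0.44,0.4,0],[0.5,0,0.44,0.4,0]]'
python3 snap.py t top,50,190,170,300,5 scene,60,200,160,330,4
python3 - <<'E'
from seg import *
t=seg("top",(60,160,190,290)); s=seg("scene",(350,430,115,195))
print('green vial',t['green'],s['green'],atz("top",t['green'][0],.091),tri(s['green'][0],t['green'][0]))
E
```

```text
time_s: 28.7
ee_pos: [0.5174, 0.1336, 0.2371]
eef_rot: [0.0, 0.999, 0.052, -0.001]
force: [-0.0, -0.1, 0.6]
grip_width: 0.044
time_s: 28.95
ee_pos: [0.5281, 0.0335, 0.2372]
eef_rot: [0.0, 0.999, 0.051, -0.0]
force: [-0.4, -0.2, 0.0]
grip_width: 0.0438
time_s: 29.2
ee_pos: [0.5386, -0.0662, 0.2372]
eef_rot: [0.0, 0.999, 0.051, -0.0]
force: [0.3, 0.1, -1.4]
grip_width: 0.0445
time_s: 29.45
ee_pos: [0.549, -0.1658, 0.2371]
eef_rot: [0.0, 0.999, 0.051, -0.0]
force: [0.0, 0.5, 1.1]
grip_width: 0.0442
time_s: 29.7
ee_pos: [0.5774, -0.2637, 0.2369]
eef_rot: [0.0, 0.999, 0.051, -0.0]
force: [-0.7, 0.3, 0.4]
grip_width: 0.0442
time_s: 30.2
ee_pos: [0.5809, -0.3029, 0.1956]
eef_rot: [-0.002, 0.999, 0.052, -0.002]
force: [0.8, 0.2, 0.2]
grip_width: 0.0442
30.3 [ 0.5821 -0.304   0.1984] [1.000e-04 9.986e-01 5.200e-02 3.000e-04] 0.04384961630963173Traceback (most recent call last):
  File "<stdin>", line 2, in <module>
  File "seg.py", line 9, in seg
    l=cv2.connectedComponentsWithStats(M); i=1+np.argmax(l[2][1:,4]);
                                               ~~~~~~~~~^^^^^^^^^^^^
    return _wrapfunc(a, 'argmax', axis=axis, out=out, **kwds)
    return bound(*args, **kwds)
ValueError: attempt to get argmax of an empty sequence
```

View pics/t_top.png

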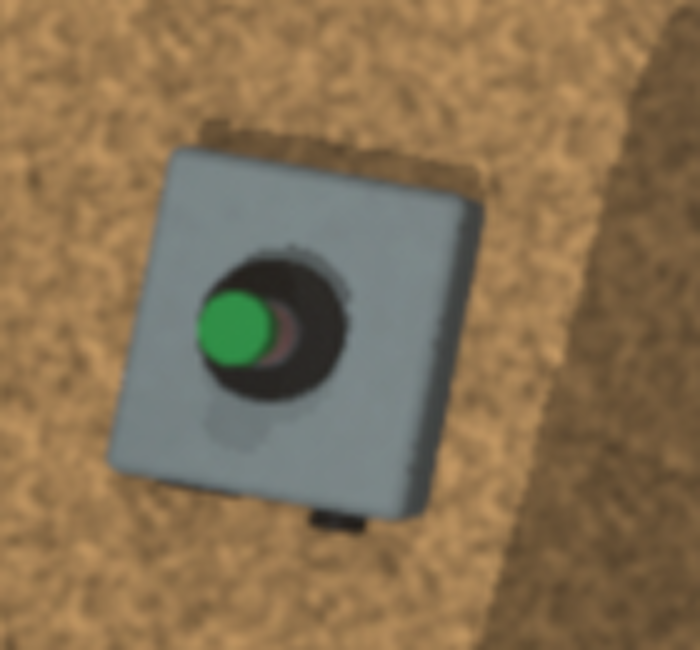

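View pics/t_scene.png

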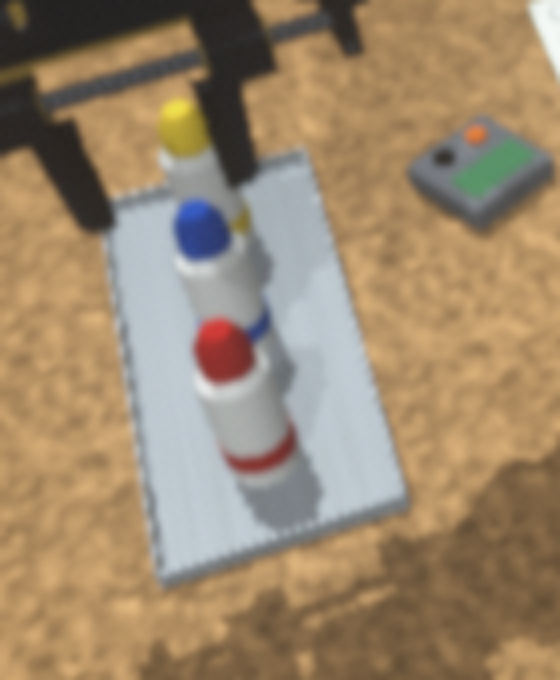

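```bash
python3 - <<'E'
from h import *
t=cr(236,328,50,170,5);s=cr(340,208,350,115,8)
print('cap',tri(s,t),atz("top",t,.091),'pad',atz("top",cr(273,331,50,170,5),.055),atz("scene",cr(317,318,350,115,8),.055))
E
```

```text
cap (array([0.4965, 0.3345, 0.0898]), 'gap 0.0027') [0.4959 0.3328 0.091 ] pad [0.4964 0.3318 0.055 ] [0.5023 0.3323 0.055 ]
```

```bash
python3 -m inch '[[0.5,-0.01,0.02,0.3,0],[0.5,-0.01,0.02,0.6,0],[0.5,-0.01,0.02,0.9,0],[0.5,-0.01,0.02,0.9,0],[0.5,-0.01,0.02,0.9,0],[0.5,-0.01,0.02,0.9,0]]'
python3 -m inch '[[0.5,0,0,0.2,0],[0.5,0,0,0.4,0],[0.5,0,0,0.47,0],[0.5,0,0,0.47,0],[0.5,0,0,0.47,0]]'
```

```text
time_s: 30.85
ee_pos: [0.5818, -0.3075, 0.1102]
eef_rot: [0.001, 0.999, 0.052, 0.001]
force: [-0.7, 0.2, 1.1]
grip_width: 0.0438
time_s: 31.27
ee_pos: [0.5813, -0.3074, 0.0624]
eef_rot: [0.001, 0.999, 0.051, 0.001]
force: [0.1, -0.2, 0.4]
grip_width: 0.0437
```

```bash
python3 -m inch '[[0.5,0,0,0.03,0],[0.5,0,0,0.03,0],[0.6,0,0,0.03,0],[0.68,0,0,0.03,0],[0.75,0,0,0.03,0],[0.75,0,0,0.03,0],[0.75,0,0,0.03,0]]' 15
python3 -m inch '[[0.75,0,0,-0.1,0],[0.75,0,0,-0.3,0],[0.75,0,0,-0.6,0],[0.75,0,0,-0.9,0],[0.75,0,0,-1,0]]'
python3 -m inch '[[0.75,0,0,-0.3,0],[0.75,0,0,-0.6,0],[0.75,0,0,-0.9,0],[0.75,0,0,-0.9,0],[0.75,0,0,-0.9,0]]'
```

```text
time_s: 31.85
ee_pos: [0.5809, -0.3071, 0.0583]
eef_rot: [0.0, 0.999, 0.051, 0.0]
force: [-0.4, 1.0, 4.6]
grip_width: 0.0334
time_s: 32.27
ee_pos: [0.5823, -0.3082, 0.1629]
eef_rot: [0.002, 0.999, 0.051, 0.003]
force: [0.6, 0.1, 0.1]
grip_width: 0.0334
time_s: 32.68
ee_pos: [0.5812, -0.3074, 0.2496]
eef_rot: [0.001, 0.999, 0.051, 0.001]
force: [-0.6, -0.2, -1.2]
grip_width: 0.0336
```

```bash
python3 -m inch '[[0.75,0,-0.3,0,0],[0.75,0,-0.6,0,0],[0.75,0,-0.97,0,0]]'
python3 -m inch '[[0.75,0,-0.3,0,0],[0.75,0,-0.6,0,0],[0.75,0,-0.97,0,0]]'
python3 -m inch '[[0.75,0,-0.3,0,0],[0.75,0,-0.6,0,0],[0.75,0.15,-0.97,0,0]]'
python3 -m inch '[[0.75,0,-0.3,0,0],[0.75,0,-0.6,0,0],[0.75,0,-0.8,0,0],[0.75,0,-0.97,0,0],[0.75,0,-0.97,0.3,0],[0.75,0,-0.97,0.6,0],[0.75,0,-0.97,0.9,0],[0.75,0,-0.97,1,0],[0.75,0,-0.97,1,0],[0.75,0,-0.97,1,0]]'
```

```text
time_s: 32.93
ee_pos: [0.5691, -0.2101, 0.2448]
eef_rot: [-0.001, 0.999, 0.05, -0.002]
force: [1.4, 0.0, -0.6]
grip_width: 0.0331
time_s: 33.18
ee_pos: [0.5591, -0.1128, 0.2451]
eef_rot: [-0.001, 0.999, 0.051, -0.002]
force: [0.6, 0.5, -0.6]
grip_width: 0.0336
time_s: 33.43
ee_pos: [0.5628, -0.015, 0.2451]
eef_rot: [-0.0, 0.999, 0.051, -0.002]
force: [1.7, 0.1, -0.5]
grip_width: 0.0336
time_s: 34.27
ee_pos: [0.555, 0.0806, 0.1469]
eef_rot: [-0.0, 0.999, 0.051, -0.001]
force: [0.1, -0.4, 0.8]
grip_width: 0.0335
```

```bash
python3 -m inch '[[0.75,0.015,0,0.2,0],[0.75,0.015,0,0.4,0],[0.75,0.015,0,0.6,0],[0.75,0.015,0,0.7,0],[0.75,0.015,0,0.7,0],[0.75,0.015,0,0.7,0]]'
python3 snap.py u scene,215,355,125,265,5
```

```text
time_s: 34.77
ee_pos: [0.5578, 0.0807, 0.0787]
eef_rot: [0.0, 0.999, 0.051, 0.001]
force: [0.6, 0.1, -0.2]
grip_width: 0.0335
34.8167 [0.5583 0.0807 0.0793] [1.000e-04 9.987e-01 5.140e-02 1.200e-03] 0.033465472800190875
```

View pics/u_scene.png

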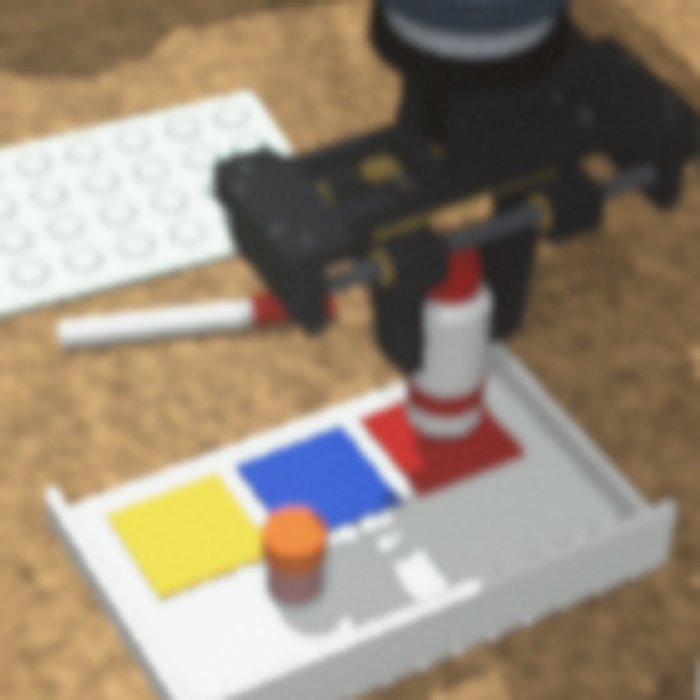

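```bash
python3 -m inch '[[0.75,-0.01,0,0.06,0],[0.75,-0.01,0,0.12,0],[0.75,-0.01,0,0.145,0],[0.75,-0.01,0,0.145,0],[0.75,-0.01,0,0.145,0]]'
python3 -m inch '[[0.7,0,0,0.0,0],[0.65,0,0,0,0],[0.58,0,0,0,0],[0.5,0,0,0,0],[0.5,0,0,0,0]]'
python3 -m inch '[[0.5,0,0,-0.15,0],[0.5,0,0,-0.5,0],[0.5,0,0,-0.9,0],[0.5,0,0,-1,0]]'
python3 -m inch '[[0.5,0,0,-0.3,0],[0.5,0,0,-0.6,0],[0.5,0,0.3,-0.75,0],[0.5,0,0.7,-0.75,0],[0.5,0,1,-0.75,0]]'
```

```text
time_s: 35.23
ee_pos: [0.5566, 0.081, 0.064]
eef_rot: [-0.0, 0.999, 0.051, 0.001]
force: [-1.0, 1.4, 5.8]
grip_width: 0.0335
time_s: 35.65
ee_pos: [0.556, 0.0807, 0.063]
eef_rot: [0.0, 0.999, 0.051, -0.0]
force: [-0.6, 0.4, -0.3]
grip_width: 0.0437
time_s: 35.98
ee_pos: [0.5591, 0.0806, 0.1689]
eef_rot: [0.0, 0.999, 0.051, 0.004]
force: [2.0, 0.2, 1.4]
grip_width: 0.0441
time_s: 36.4
ee_pos: [0.5673, -0.0205, 0.2399]
eef_rot: [0.001, 0.999, 0.052, 0.002]
force: [0.4, -0.5, -0.3]
grip_width: 0.0441
```

```bash
python3 -m inch '[[0.5,-0.1,0.4,0,0],[0.5,-0.2,0.8,0,0],[0.5,-0.3,1,0,0]]'
python3 -m inch '[[0.5,-0.1,0.4,0,0],[0.5,-0.2,0.8,0,0],[0.5,-0.3,1,0,0]]'
python3 -m inch '[[0.5,-0.2,0.4,0,0],[0.5,-0.35,0.78,0,0],[0.5,-0.36,0.78,0.3,0],[0.5,-0.36,0.78,0.6,0],[0.5,-0.36,0.78,0.9,0],[0.5,-0.36,0.78,0.9,0],[0.5,-0.36,0.78,0.9,0],[0.5,-0.36,0.78,0.9,0]]'
python3 snap.py v scene,215,355,125,265,5 top,170,370,110,260,4
```

```text
time_s: 36.65
ee_pos: [0.5464, -0.1253, 0.2379]
eef_rot: [0.001, 0.999, 0.05, 0.0]
force: [0.0, -0.4, 0.6]
grip_width: 0.0442
time_s: 36.9
ee_pos: [0.5266, -0.2279, 0.238]
eef_rot: [0.001, 0.999, 0.05, 0.0]
force: [0.4, 0.2, -0.8]
grip_width: 0.0441
time_s: 37.57
ee_pos: [0.5001, -0.3056, 0.1495]
eef_rot: [0.001, 0.999, 0.052, 0.001]
force: [0.3, 0.4, 0.0]
grip_width: 0.0442
37.6667 [ 0.5007 -0.306   0.1506] [0.0014 0.9987 0.0517 0.0014] 0.044259351630104166
```

View pics/v_top.png

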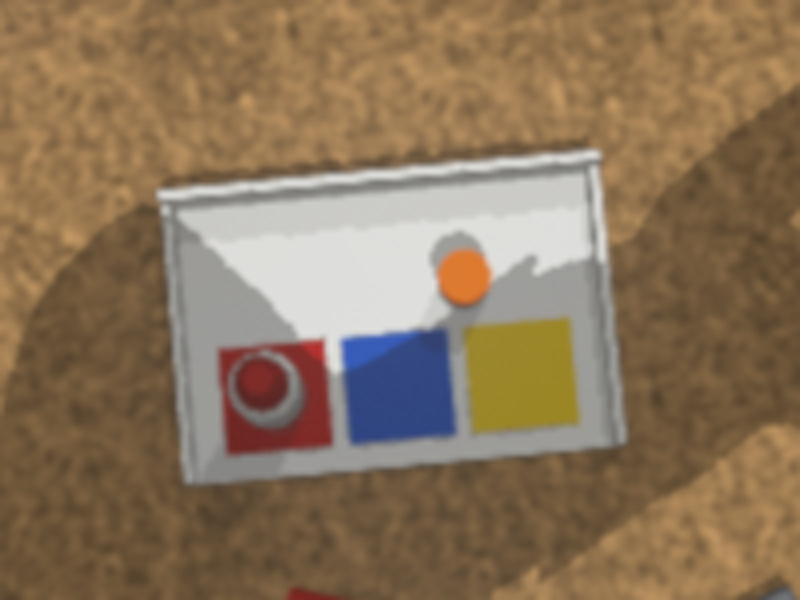

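```bash
python3 -m inch '[[0.5,-0.01,0,0.3,0],[0.5,-0.01,0,0.6,0],[0.5,-0.01,0,0.8,0],[0.5,-0.01,0,0.9,0],[0.5,-0.01,0,0.9,0],[0.5,-0.01,0,0.9,0]]'
python3 -m inch '[[0.5,0,0,0.01,0],[0.5,0,0,0.01,0],[0.6,0,0,0.01,0],[0.68,0,0,0.01,0],[0.75,0,0,0.01,0],[0.75,0,0,0.01,0],[0.75,0,0,0.01,0]]' 15
```

```text
time_s: 38.17
ee_pos: [0.4992, -0.3058, 0.0594]
eef_rot: [0.001, 0.999, 0.052, 0.001]
force: [-0.2, 0.5, 0.8]
grip_width: 0.044
time_s: 38.75
ee_pos: [0.499, -0.3059, 0.0582]
eef_rot: [0.001, 0.999, 0.051, 0.001]
force: [-0.5, -0.0, 5.8]
grip_width: 0.0336
```

```bash
python3 -m inch '[[0.75,0,0,-0.1,0],[0.75,0,0,-0.3,0],[0.75,0,0,-0.6,0],[0.75,0,0,-0.9,0],[0.75,0,0,-1,0]]'
python3 -m inch '[[0.75,0,0,-0.3,0],[0.75,0,0,-0.6,0],[0.75,0,-0.1,-0.9,0],[0.75,0.1,-0.4,-0.9,0],[0.75,0.2,-0.7,-0.9,0],[0.75,0.3,-1,-0.9,0]]'
python3 -m inch '[[0.75,0.1,-0.3,0,0],[0.75,0.2,-0.6,0,0],[0.75,0.3,-1,0,0]]'
python3 -m inch '[[0.75,0.1,-0.3,0,0],[0.75,0.2,-0.6,0,0],[0.75,0.3,-0.9,0,0],[0.75,0.36,-1,0,0],[0.75,0.36,-1,0,0]]'
python3 -m inch '[[0.75,0,-0.1,0,0],[0.75,0,-0.16,0.2,0],[0.75,0,-0.16,0.5,0],[0.75,0,-0.16,0.8,0],[0.75,0,-0.16,1,0],[0.75,0,-0.16,1,0],[0.75,0,-0.16,1,0],[0.75,0,-0.16,1,0]]'
```

```text
time_s: 39.17
ee_pos: [0.4999, -0.3065, 0.1617]
eef_rot: [0.002, 0.999, 0.051, 0.002]
force: [1.2, -0.8, 0.8]
grip_width: 0.0331
time_s: 39.67
ee_pos: [0.5177, -0.2018, 0.2472]
eef_rot: [-0.0, 0.999, 0.051, 0.0]
force: [1.0, 0.6, -0.8]
grip_width: 0.0333
time_s: 39.92
ee_pos: [0.5373, -0.0996, 0.2465]
eef_rot: [0.0, 0.999, 0.051, -0.0]
force: [-0.2, -0.4, 0.4]
grip_width: 0.0338
time_s: 40.33
ee_pos: [0.5631, 0.0055, 0.2464]
eef_rot: [-0.0, 0.999, 0.053, -0.0]
force: [0.1, -0.2, -0.9]
grip_width: 0.0336
time_s: 41.0
ee_pos: [0.5622, 0.018, 0.1485]
eef_rot: [0.0, 0.999, 0.051, 0.001]
force: [0.2, 1.0, 0.6]
grip_width: 0.0333
```

```bash
python3 -m inch '[[0.75,0,-0.005,0.2,0],[0.75,0,-0.005,0.4,0],[0.75,0,-0.005,0.6,0],[0.75,0,-0.005,0.7,0],[0.75,0,-0.005,0.7,0],[0.75,0,-0.005,0.7,0]]'
python3 snap.py w scene,215,355,125,265,5
```

```text
time_s: 41.5
ee_pos: [0.5621, 0.0192, 0.0782]
eef_rot: [0.0, 0.999, 0.051, 0.001]
force: [-0.2, -0.3, -0.5]
grip_width: 0.0333
41.55 [0.5626 0.0191 0.0788] [3.000e-04 9.987e-01 5.130e-02 1.200e-03] 0.03347352740870141
```

View pics/w_scene.png

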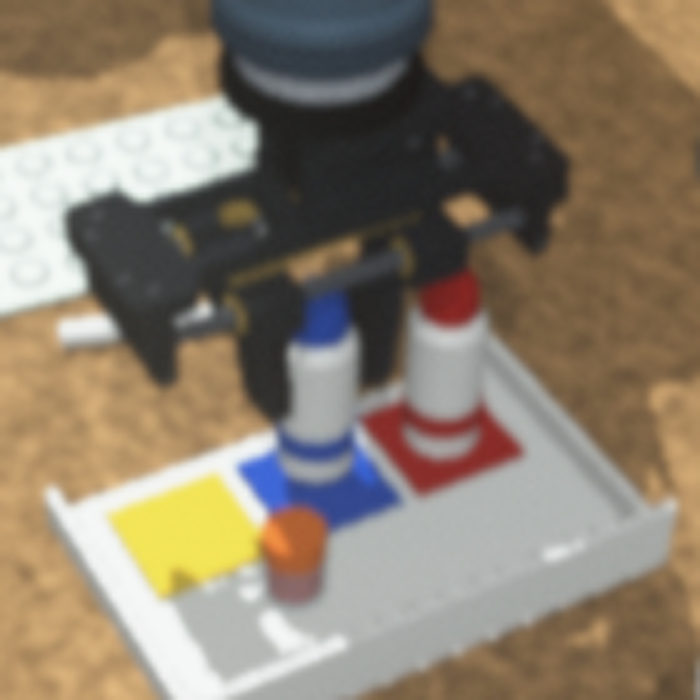

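```bash
python3 -m inch '[[0.75,0,0.005,0.06,0],[0.75,0,0.005,0.12,0],[0.75,0,0.005,0.145,0],[0.75,0,0.005,0.145,0],[0.75,0,0.005,0.145,0]]'
python3 -m inch '[[0.7,0,0,0.0,0],[0.65,0,0,0,0],[0.58,0,0,0,0],[0.5,0,0,0,0],[0.5,0,0,0,0]]'
python3 -m inch '[[0.5,0,0,-0.15,0],[0.5,0,0,-0.5,0],[0.5,0,0,-0.9,0],[0.5,0,0,-1,0]]'
python3 -m inch '[[0.5,0,0,-0.3,0],[0.5,0,0,-0.6,0],[0.5,-0.2,0.3,-0.75,0],[0.5,-0.4,0.6,-0.75,0],[0.5,-0.6,0.9,-0.75,0],[0.5,-0.7,1,-0.75,0]]'
```

```text
time_s: 41.97
ee_pos: [0.5624, 0.0184, 0.0638]
eef_rot: [0.001, 0.999, 0.052, 0.001]
force: [-1.4, -1.2, 7.0]
grip_width: 0.0336
time_s: 42.38
ee_pos: [0.5613, 0.019, 0.0625]
eef_rot: [-0.0, 0.999, 0.051, -0.0]
force: [-0.0, 0.9, 0.1]
grip_width: 0.044
time_s: 42.72
ee_pos: [0.5644, 0.0186, 0.1683]
eef_rot: [0.001, 0.999, 0.052, 0.004]
force: [0.6, -0.3, 1.3]
grip_width: 0.0441
time_s: 43.22
ee_pos: [0.5008, -0.0906, 0.2378]
eef_rot: [0.001, 0.999, 0.051, 0.0]
force: [0.2, -0.0, 0.7]
grip_width: 0.0443
```

```bash
python3 -m inch '[[0.5,-0.2,0.4,0,0],[0.5,-0.4,0.8,0,0],[0.5,-0.5,1,0,0]]'
python3 -m inch '[[0.5,-0.2,0.4,0,0],[0.5,-0.4,0.8,0,0],[0.5,-0.5,1,0,0],[0.5,-0.53,1,0.1,0],[0.5,-0.53,1,0.3,0],[0.5,-0.53,1,0.3,0]]'
python3 -m inch '[[0.5,0,0.05,0.3,0],[0.5,0,0.05,0.6,0],[0.5,0,0.05,0.6,0],[0.5,0,0.05,0.6,0],[0.5,0,0.05,0.6,0]]'
```

```text
time_s: 43.47
ee_pos: [0.4613, -0.1946, 0.2375]
eef_rot: [0.0, 0.999, 0.051, -0.0]
force: [0.3, -1.0, -0.6]
grip_width: 0.0439
time_s: 43.97
ee_pos: [0.4183, -0.2957, 0.2038]
eef_rot: [-0.003, 0.999, 0.051, -0.002]
force: [0.2, 1.5, -1.0]
grip_width: 0.0441
time_s: 44.38
ee_pos: [0.4214, -0.3021, 0.149]
eef_rot: [0.0, 0.999, 0.052, 0.0]
force: [-0.1, 0.1, 0.2]
grip_width: 0.0442
```

```bash
python3 -m inch '[[0.5,-0.02,0.04,0.1,0],[0.5,-0.02,0.04,0.4,0],[0.5,-0.02,0.04,0.7,0],[0.5,-0.02,0.04,0.88,0],[0.5,-0.02,0.04,0.88,0],[0.5,-0.02,0.04,0.88,0]]'
python3 -m inch '[[0.5,0,0,0.01,0],[0.5,0,0,0.01,0],[0.6,0,0,0.01,0],[0.68,0,0,0.01,0],[0.75,0,0,0.01,0],[0.75,0,0,0.01,0],[0.75,0,0,0.01,0]]' 15
python3 -m inch '[[0.75,0,0,-0.1,0],[0.75,0,0,-0.3,0],[0.75,0,0,-0.6,0],[0.75,0,0,-0.9,0],[0.75,0,0,-1,0]]'
python3 -m inch '[[0.75,0,0,-0.3,0],[0.75,0,0,-0.6,0],[0.75,0,0,-0.9,0],[0.75,0,0,-0.9,0],[0.75,0,0,-0.9,0]]'
```

```text
time_s: 44.88
ee_pos: [0.4191, -0.3065, 0.0598]
eef_rot: [-0.0, 0.999, 0.051, -0.0]
force: [0.2, 0.6, 0.2]
grip_width: 0.0444
time_s: 45.47
ee_pos: [0.4198, -0.3071, 0.0598]
eef_rot: [0.001, 0.999, 0.051, 0.001]
force: [0.7, -0.4, 5.4]
grip_width: 0.033
time_s: 45.88
ee_pos: [0.4205, -0.308, 0.1633]
eef_rot: [0.002, 0.999, 0.051, 0.002]
force: [0.8, -0.7, -0.8]
grip_width: 0.0336
time_s: 46.3
ee_pos: [0.4196, -0.307, 0.2502]
eef_rot: [0.001, 0.999, 0.051, 0.001]
force: [0.7, -0.2, -1.5]
grip_width: 0.0335
```

```bash
python3 -m inch '[[0.75,0.2,-0.3,0,0],[0.75,0.4,-0.6,0,0],[0.75,0.6,-0.8,0,0],[0.75,0.7,-1,0,0]]'
python3 -m inch '[[0.75,0.2,-0.3,0,0],[0.75,0.4,-0.6,0,0],[0.75,0.6,-0.8,0,0],[0.75,0.7,-1,0,0]]'
python3 -m inch '[[0.75,0.2,-0.2,0,0],[0.75,0.36,-0.47,0,0],[0.75,0.36,-0.47,0,0],[0.75,0.36,-0.47,0.3,0],[0.75,0.36,-0.47,0.6,0],[0.75,0.36,-0.47,0.9,0],[0.75,0.36,-0.47,1,0],[0.75,0.36,-0.47,1,0],[0.75,0.36,-0.47,1,0]]'
```

```text
time_s: 46.63
ee_pos: [0.4787, -0.1977, 0.2464]
eef_rot: [-0.001, 0.999, 0.052, -0.001]
force: [0.4, -0.1, -0.3]
grip_width: 0.0336
time_s: 46.97
ee_pos: [0.5381, -0.0909, 0.2462]
eef_rot: [-0.001, 0.999, 0.052, -0.001]
force: [-0.3, -0.5, -0.7]
grip_width: 0.0334
time_s: 47.72
ee_pos: [0.5682, -0.0428, 0.148]
eef_rot: [-0.0, 0.999, 0.051, -0.001]
force: [0.1, -0.0, -0.9]
grip_width: 0.0334
```

```bash
python3 -m inch '[[0.75,0,0.005,0.2,0],[0.75,0,0.005,0.4,0],[0.75,0,0.005,0.6,0],[0.75,0,0.005,0.68,0],[0.75,0,0.005,0.68,0],[0.75,0,0.005,0.68,0]]'
python3 snap.py x scene,195,335,125,265,5
```

```text
time_s: 48.22
ee_pos: [0.5697, -0.0435, 0.082]
eef_rot: [0.0, 0.999, 0.051, 0.001]
force: [0.6, 0.3, -0.1]
grip_width: 0.0335
48.2667 [ 0.5701 -0.0436  0.0825] [4.000e-04 9.987e-01 5.140e-02 1.300e-03] 0.03310080020449058
```

View pics/x_scene.png

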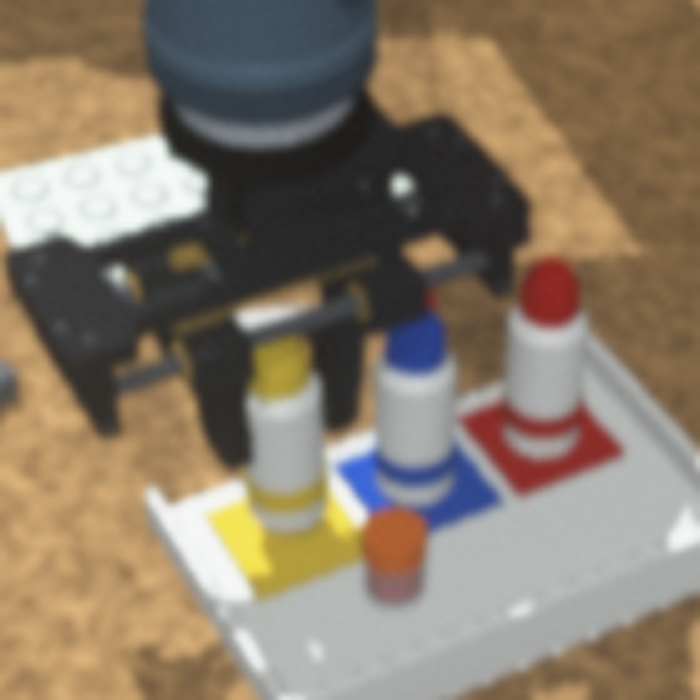

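```bash
python3 -m inch '[[0.75,-0.01,0,0.06,0],[0.75,-0.01,0,0.12,0],[0.75,-0.01,0,0.165,0],[0.75,-0.01,0,0.165,0],[0.75,-0.01,0,0.165,0]]'
python3 -m inch '[[0.7,0,0,0.0,0],[0.65,0,0,0,0],[0.58,0,0,0,0],[0.5,0,0,0,0],[0.5,0,0,0,0]]'
python3 -m inch '[[0.5,0,0,-0.15,0],[0.5,0,0,-0.5,0],[0.5,0,0,-0.9,0],[0.5,0,0,-1,0]]'
python3 -m inch '[[0.5,0,0,-0.3,0],[0.5,0,0,-0.6,0],[0.5,-0.1,0.3,-0.75,0],[0.5,-0.2,0.6,-0.75,0],[0.5,-0.3,1,-0.75,0]]'
python3 -m inch '[[0.5,-0.2,0.4,0,0],[0.5,-0.4,0.8,0,0],[0.5,-0.5,1,0,0],[0.5,-0.5,1,0,0]]'
python3 -m inch '[[0.5,-0.2,0.4,0,0],[0.5,-0.4,0.8,0,0],[0.5,-0.5,1,0,0],[0.5,-0.5,1,0,0],[0.5,-0.5,1,0,0],[0.5,-0.5,1,0,0]]'
python3 snap.py y scene,60,440,120,330,2 top,170,370,110,260,4;python3 - <<'E'
from seg import *
t=seg("top",(208,330,145,235)); print({k:(np.round(v[0],1),v[1]) for k,v in t.items()}); print('orange',atz("top",t['orange'][0],.041))
E
```

```text
time_s: 48.68
ee_pos: [0.5684, -0.0427, 0.0646]
eef_rot: [-0.0, 0.999, 0.051, 0.001]
force: [-0.1, 2.6, 3.5]
grip_width: 0.0337
time_s: 49.1
ee_pos: [0.5675, -0.0435, 0.0637]
eef_rot: [0.0, 0.999, 0.051, -0.0]
force: [0.1, 0.5, -0.6]
grip_width: 0.0438
time_s: 49.43
ee_pos: [0.5707, -0.0442, 0.1698]
eef_rot: [0.001, 0.999, 0.051, 0.004]
force: [1.6, -0.3, 0.1]
grip_width: 0.0444
time_s: 49.85
ee_pos: [0.5486, -0.1457, 0.2407]
eef_rot: [0.001, 0.999, 0.053, 0.001]
force: [0.4, -0.2, -0.3]
grip_width: 0.044
time_s: 50.18
ee_pos: [0.5067, -0.2555, 0.2387]
eef_rot: [0.001, 0.999, 0.049, -0.001]
force: [0.2, 0.6, -0.4]
grip_width: 0.0439
time_s: 50.68
ee_pos: [0.4695, -0.3541, 0.2386]
eef_rot: [-0.001, 0.999, 0.051, -0.0]
force: [-0.5, 0.8, 0.9]
grip_width: 0.0442
50.7833 [ 0.4699 -0.3535  0.2389] [-3.000e-04  9.986e-01  5.220e-02 -1.000e-04] 0.0441765842349581Traceback (most recent call last):
  File "<stdin>", line 2, in <module>
  File "seg.py", line 9, in seg
    l=cv2.connectedComponentsWithStats(M); i=1+np.argmax(l[2][1:,4]);
                                               ~~~~~~~~~^^^^^^^^^^^^
    return _wrapfunc(a, 'argmax', axis=axis, out=out, **kwds)
    return bound(*args, **kwds)
ValueError: attempt to get argmax of an empty sequence
```

View pics/y_scene.png

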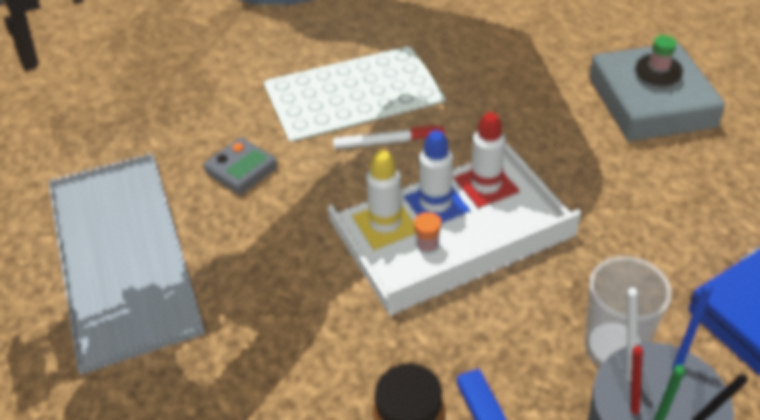

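View pics/y_top.png

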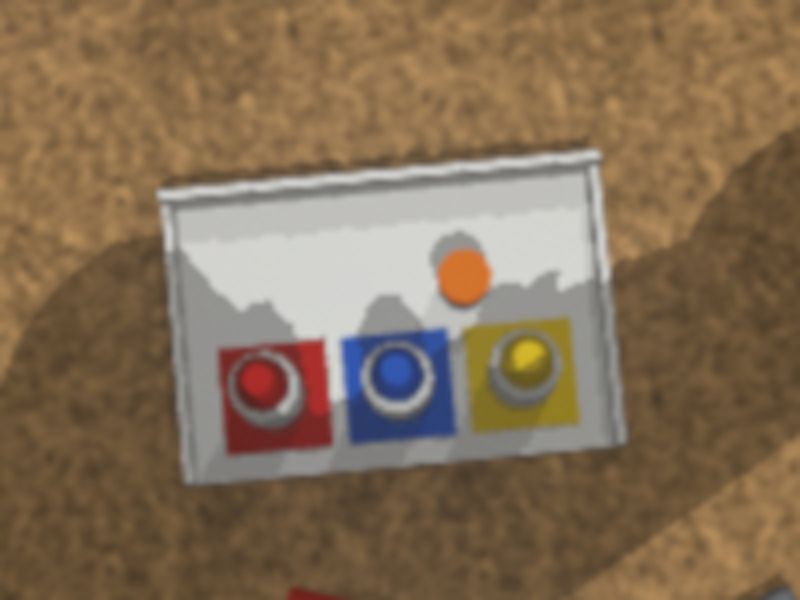

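Both views show the bottles upright on their own plates, with collar rings in the top crop at (266,390), (397,379) and (525,369), within about 2 crop pixels of where they started. The orange vial is unmoved at (464,277), the green vial stands on the pad, and the arm is clear.

```bash
python3 -c "
from bench import sign_off,state
print(state()['force'].round(1)); print(sign_off())"
```

```text
[ 0.1  0.4 -0.2]
the job is handed in; nothing more can be done
None
```

I handed the job in at about 51 s of the 141 s allowed. Nothing tipped over and every grasp worked first time.

I moved the red, blue and yellow bottles to the tray. The green-capped vial then went onto the mixer pad while they waited there, and each bottle went back to the plate of its own colour.

**Last checks:**
- **Bottles:** all three stood upright on their own plates. In the top view each was within about 1 mm of where it started. I set them down within about 2 mm of the plate centres I had measured.
- **Green vial:** it stood upright on the pad, its cap top at z = 0.090 m by triangulation. Measured just after placing, the top view put it about 1 mm from the pad's centre and the scene view about 3 mm. It was still standing there in the last picture.
- **Orange vial:** at the same pixel position as at the start.
- **Robot:** the gripper was clear at z = 0.24 m with no contact force.

**What failed or disagreed:**
- The two cameras differed by 2–6 mm in x on the tray, pad and plates, and by 1–4 mm on the triangulated pad height, so I averaged them or leaned on the top view.
- A colour-segmentation script failed twice. I read those positions off the pictures by hand instead.

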